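# Load the coaster press, set its dial and close it

### The job

Get the tabletop press ready to print the wooden coaster that lies on its bed: slide the coaster fully home into the corner so that it lies flat and square against the back stop and the left stop, turn the dial until its pointer wing points at the square mark on the scale, and bring the hinged lid right down shut on the coaster. Do not shift the candle jar, the pump bottle or the pile of finished coasters.

Things in the scene. Friction and masses are not known exactly. Their poses are not given: they have to be found in the camera images.
- press: white tabletop press, fixed, 280 mm deep (x) by 360 mm wide (y), 45 mm high; origin under its middle at counter height, x points to its back (away from the robot), y to its left, z up. On the left lies a flat dark steel bed (x -135 to +85, y -28 to +172, top at z 47) with two low aluminium stop bars; on the right is the dial; nothing else is raised in front of the lid
- coaster: loose square wooden coaster, 90 x 90 x 8 mm, 90 g, with a slightly smaller paper print lying on its top; it starts on the front part of the bed, a little turned. Origin at the centre of its underside, z up, x and y along its sides
- coaster_home (a point): where the coaster's origin lies when the coaster touches both stops (press frame: x +20, y +108, z 47), its sides then along the press's x and y. The stops stand 6 mm above the bed: the back stop's face is at x +65 (it runs from y 50 to 160), the left stop's face at y +153 (from x -118 to +77)
- dial_knob (a joint): dial angle in rad, growing clockwise seen from above: 0 = off (short bar mark; the wing points half to the front, half to the left of the press), 1.57 = disc mark, 3.14 = square mark, 4.71 = two-bar mark, end stop. It starts at 0.4 to 2.3, needs about 2 N pushed 40 mm from the axis, and stays where it is left
- dial_axis (a point): the dial's upright axis at deck level (press frame: x -30, y -100, z 45). Aluminium round knob, 44 mm across (62 mm at its 6 mm high foot), 29 mm high, with one wing, 12 mm thick, that reaches 50 mm out from the axis, 7 to 29 mm above the deck; a black line on top runs to its tip. The wing can be pushed from the side with a fingertip, or pinched
- pointer_tip (a point): outer end of the dial's wing, 50 mm from the axis, about 18 mm above the deck
- square_mark (a point): centre of the white square mark (15 mm) on the round black scale plate, 61 mm from the dial's axis, behind and to the right of it; the other marks are a disc, a short bar and a pair of bars, with small ticks every 30 degrees between
- lid (a joint): opening angle of the lid in rad: 0 = shut flat on the coaster, 1.4 = stop, nearly upright. It starts at 1.12 to 1.32, and its stiff hinge holds it at any angle; it goes down with about 3 N at the handle. The hinge line runs along y at the back of the press (press frame: x +120, z 55); the lid covers y 43 to 169
- lid_handle (a point): middle of the lid's bar handle, a black bar 18 mm thick and 106 mm long along the press's y; 192 mm out from the hinge line and, shut, 26 mm above it. Behind the bar, 19 mm of open gap follow, then the lid's white cover, 36 mm thick
- candle_jar: glass candle jar, 76 mm across, 90 mm high, bystander to the left of the press; origin at the centre of its underside
- gel_bottle: pump bottle, 60 mm across, 141 mm high, bystander to the left of the press; origin at the centre of its underside
- coaster_pile: pile of four bare finished coasters, 90 x 90 x 32 mm, bystander to the left of the press; origin at the centre of its underside
Not all that is in view belongs to the job. What is shaped like the coaster but blue or turquoise is not meant.

How it is judged:
By the outcome, as a careful person would: the job done as asked, in the order asked, and still so for the second after the job is handed in, with the robot touching nothing.
It also fails if it takes over 67 s, if anything falls off the work surface, if the arm or the gripper's body presses on something with over 40 N, if the wrist force passes 120 N, or if a joint passes its speed limit or range.

### The arm

A 7-joint arm with a two-finger parallel gripper is mounted at the origin on a cart in front of the work surface, level with it; the furniture and walls round the work are solid. World frame = base frame: x ahead of the robot, y to its left, z up, the work surface at z = 0. Lengths are in m, angles in rad, forces in N, time in s.
With the tool pointing down it reaches from about 0.35 to 0.9 m from the base axis. Payload 19.9 kg.
Tool frame: the origin (TCP) lies midway between the tips of the shut fingers; the grasp point (between the pads) lies 19 mm behind it; y points along the fingers, z is the direction in which the jaws open and shut, and the axes are right-handed (so a half turn about y gives the same grasp; the last joint's range is limited). The gripper opens to 85 mm and grips with 20 to 120 N. Pads are 22 mm wide; open, the fingers measure 114 mm over their backs; the gripper's body (76 mm by 85 mm) begins 54 mm behind the grasp point. The pads swing forward as they close: fully open they stand 13 mm farther back than shut.
Start: joints at [1.21, 0.417, -0.01, 1.614, 0.005, 1.111, -0.053], TCP at [0.196, -0.593, 0.231] pointing down, gripper open.
Joint ranges: [-2.81, 2.81], [-0.39, 2.02], [-1.27, 1.25], [0.06, 2.57], [-1.19, 4.33], [0.19, 2], [-2.82, 2.82]. Speed limits (rad/s): [1.89, 1.89, 2.39, 2.39, 3.01, 3.01, 3.01].

### API

Orientations are given as a unit quaternion [x, y, z, w].
In Python, from plant import * gives the robot as it stands. The module is installed in compiled form; this text tells all that it offers.
- The arm moves only by the tool apply_moves, never from a script. Its argument "deltas" is a list of rows, each a list of 7 numbers: the shift along the tool's x, y, z in cm, then the turn, a rotation vector about the tool's x, y, z in degrees, then the gripper command: -1 is shut, 1 is fully open, values between are in proportion. In form: [[x, y, z, ax, ay, az, hand], ...]. A call has 1 to 12 rows; each row shifts and turns the commanded pose from where the row before left it, along the tool's axes as they then stand; what a row does not reach is not made up. A row lasts 1/8 s, in which the tool goes at most 62.5 mm and 10.7 degrees, less where a joint would pass 70% of its speed; a pose out of reach is approached as far as the arm can. A call with a gripper value outside its range is refused whole. The fingers move at their own pace and stop on an object; the grip force is fixed at half the most. Time passes only in rows, so rows that do not move let the fingers close. It gives the time, the measured TCP pose, the force and the opening at its end, in the units of the state.
- get_obs(): the state, without advancing time (a new reading comes with each control period).
- snapshot(name): name is "scene" or "top"; returns a dict with "frame" (400x640x3 uint8, red, green, blue), "intrinsics" (3x3 intrinsics, pixels), "dist" ([k1, k2, p1, p2, k3] as OpenCV has them; the pictures are not rectified), "rvec" (rotation vector, rad) and "tvec" (3), from world to camera coordinates, as OpenCV has them. Camera axes: x right, y down, z forward; pixel columns grow to the right and rows downward; lengths in m; the calibration is good to about 2 mm. A picture is of the moment at which its call begins. There is no depth.
- finish_job(): hands the job in, once; it reports no verdict.
The state is a dict: "t": time; "joint_positions": joint angles; "qd": joint speeds; "joint_efforts": joint torques, N m; "ee_pos": TCP position; "tool_rot": TCP orientation; "force": force on the tool from outside, world axes, zero at the start; "ft_torque": the same for the moment, N m; "opening": opening from 0.0 (shut) to 1.0 (fully open).
Only numpy, scipy, OpenCV 4.12 (cv2) and the standard library are available. Lean on these libraries where they do the work, as an engineer would, in place of code of your own. Each camera call takes 0.05 s, during which the arm holds its last target.

## Working session

There is one attempt and no reset: what is moved stays moved. The work goes in short steps, Python scripts to look and compute and a tool call to move; the robot and the scene stay as the last step left them, time stands still between calls to the robot, and variables do not carry over. Pictures are saved under pics/ and viewed, and the job is handed in when it is done.

Besides the shell and the picture viewer there is one more tool, called after "Call:" as name(argument=value, ...) on one line, values as JSON. apply_moves: Moves the arm, as the interface text tells. Its arguments: {"type":"object","properties":{"deltas":{"type":"array"}},"required":["deltas"]}

```bash
mkdir -p pics; ls; python3 - <<'E'
from plant import *
import cv2,numpy as np
o=get_obs(); print({k:np.round(v,3) for k,v in o.items()})
for n in ("scene","top"):
    s=snapshot(n); cv2.imwrite(f"pics/{n}0.png",s["frame"][:,:,::-1]); 
    R=cv2.Rodrigues(np.array(s["rvec"],float))[0]; print(n,np.round(s["intrinsics"],1).tolist(),np.round(s["dist"],3),"cam",np.round(-R.T@np.array(s["tvec"]).ravel(),3), "fwd",np.round(R[2],2))
E
```

```text
pics
{'t': np.float64(0.0), 'joint_positions': array([ 1.209,  0.418, -0.01 ,  1.614,  0.005,  1.111, -0.053]), 'qd': array([ 0.002,  0.001, -0.001, -0.001,  0.   , -0.001,  0.002]), 'joint_efforts': array([ 0.0000e+00, -8.6446e+01,  6.7900e-01, -4.3491e+01,  1.9000e-02,
        7.0000e-03, -0.0000e+00]), 'ee_pos': array([ 0.196, -0.593,  0.231]), 'tool_rot': array([-0.113,  0.698, -0.698,  0.113]), 'force': array([ 0.735,  0.65 , -0.66 ]), 'ft_torque': array([ 0.038, -0.026, -0.036]), 'opening': np.float64(1.0)}
scene [[390.7, 0.0, 320.3], [0.0, 390.7, 204.5], [0.0, 0.0, 1.0]] [-0.096  0.     0.     0.     0.   ] cam [0.039 0.73  0.806] fwd [ 0.43 -0.63 -0.65]
top [[446.5, 0.0, 317.5], [0.0, 446.5, 201.5], [0.0, 0.0, 1.0]] [-0.079  0.     0.     0.     0.   ] cam [0.308 0.014 1.129] fwd [ 0.21  0.02 -0.98]
```

```bash
sleep 1
```

```text
(no output)
```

View pics/scene0.png

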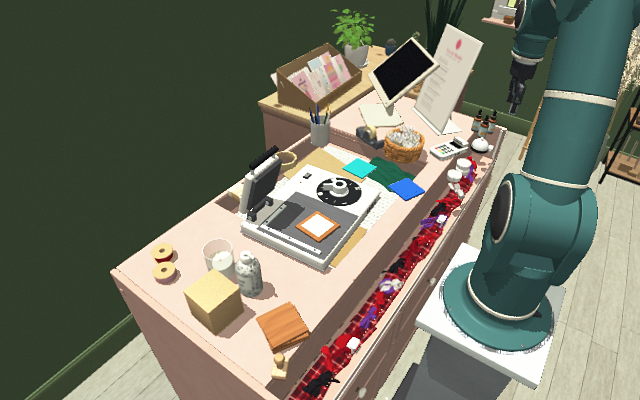

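View pics/top0.png

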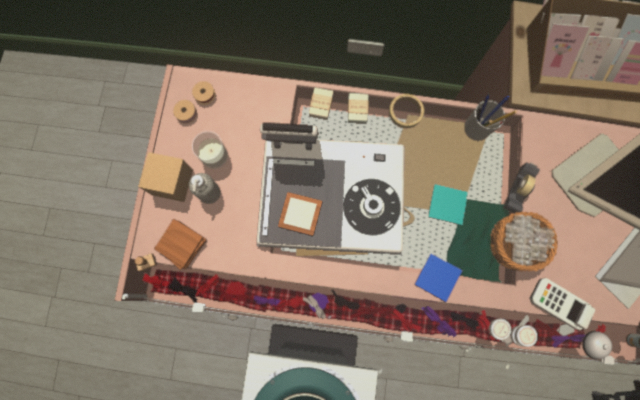

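Coaster candidates (top view): wood with paper print on the bed (300,213), turquoise square (448,204), blue square (438,278) and the bare pile (180,243). By the description it is the one at (300,213). I'll check it in a close crop.

```bash
python3 - <<'E'
import cv2
a=cv2.imread("pics/top0.png")[115:265,240:420]; cv2.imwrite("pics/top0c.png",cv2.resize(a,None,fx=4,fy=4,interpolation=cv2.INTER_CUBIC))
a=cv2.imread("pics/scene0.png")[140:275,230:390]; cv2.imwrite("pics/scene0c.png",cv2.resize(a,None,fx=4,fy=4,interpolation=cv2.INTER_CUBIC))
E
```

```text
(no output)
```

View pics/top0c.png

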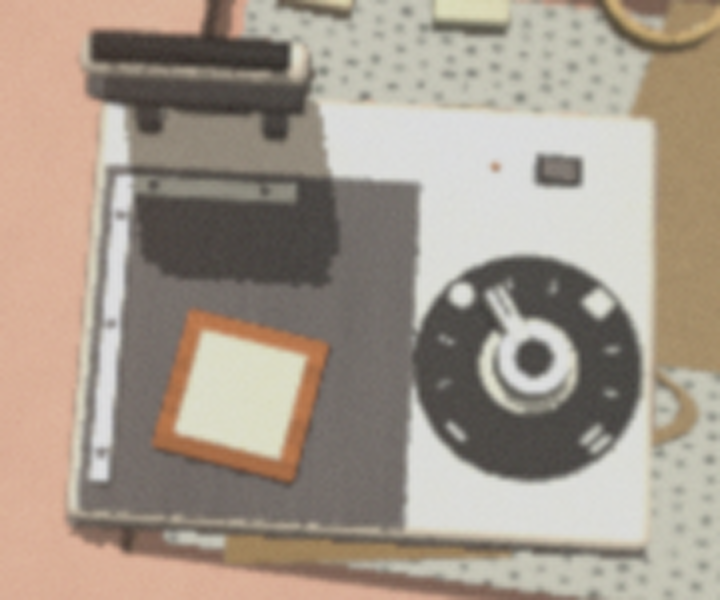

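View pics/scene0c.png

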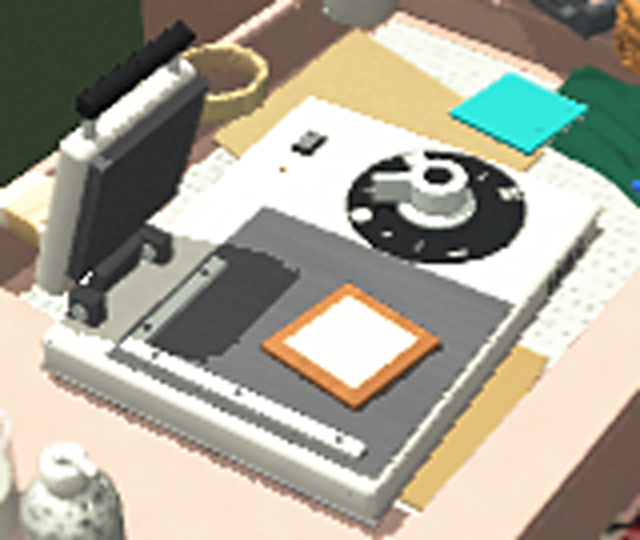

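The crop confirms it: the orange wooden coaster with paper is on the bed (crop corners about (192,310), (330,345), (294,482), (153,447)). The wing points just past the disc mark, and the lid is nearly upright. Next I fit the poses.

```bash
cat > h.py <<'E'
import cv2,numpy as np
from scipy.optimize import least_squares
from plant import *
def cam(s): return [np.array(s[k],float) for k in ("intrinsics","dist","rvec","tvec")]
def proj(P,c): return cv2.projectPoints(np.array(P,float).reshape(-1,1,3),c[2],c[3],c[0],c[1])[0][:,0]
def cast(uv,z,c):
    n=cv2.undistortPoints(np.array(uv,float).reshape(-1,1,2),c[0],c[1])[:,0]
    R=cv2.Rodrigues(c[2])[0]; C=-R.T@c[3].ravel(); d=np.c_[n,np.ones(len(n))]@R
    return C+d*((z-C[2])/d[:,2])[:,None]
def top(uv): return (np.array(uv,float)-1.5)/4+[240,115]
def scn(uv): return (np.array(uv,float)-1.5)/4+[230,140]
def w(p,P):
    P=np.array(P,float).reshape(-1,3); c,s=np.cos(p[2]),np.sin(p[2])
    return np.c_[p[0]+c*P[:,0]-s*P[:,1],p[1]+s*P[:,0]+c*P[:,1],P[:,2]]
def topress(p,W):
    W=np.array(W).reshape(-1,3)-[p[0],p[1],0];c,s=np.cos(p[2]),np.sin(p[2])
    return np.c_[c*W[:,0]+s*W[:,1],-s*W[:,0]+c*W[:,1],W[:,2]]
E
python3 - <<'E'
from h import *
ct=cam(snapshot("top"));cs=cam(snapshot("scene"))
np.savez("cams.npz",*(ct+cs))
q=.061/np.sqrt(2)
F=[((.085,-.028,.047),(420,183)),((-.135,-.028,.047),(405,527)),((.14,-.18,.045),(655,120)),((-.14,-.18,.045),(648,542)),
((-.03,-.1,.045),(528,367)),((-.03+q,-.1-q,.046),(600,303)),((-.03+q,-.1+q,.046),(461,293)),((-.03-q,-.1+q,.046),(456,432)),((-.03-q,-.1-q,.046),(596,440)),((.14,.18,.045),(105,105)),((-.14,.18,.045),(70,518)),((.085,.172,.047),(107,170))]
# scene: same with crop px
G=[((-.135,-.028,.047),(514,303)),((.085,-.028,.047),(262,208)),((.085,.172,.047),(106,355)),((-.135,.172,.047),(373,487)),((.14,-.18,.045),(315,98)),((-.14,-.18,.045),(603,210)),((-.03,-.1,.045),(436,207))]
P=np.array([f[0] for f in F]);U=top([f[1] for f in F]);P2=np.array([f[0] for f in G]);U2=scn([f[1] for f in G])
def f(p): return np.r_[(proj(w(p,P),ct)-U).ravel(),(proj(w(p,P2),cs)-U2).ravel()]
r=least_squares(f,[.4,.05,0],loss="soft_l1"); p=r.x
print(p,np.degrees(p[2]));print(np.round(f(p).reshape(-1,2),1).tolist())
rt=least_squares(lambda p:f(p)[:24],p,loss="soft_l1").x; print("top only",rt)
C=topress(p,cast(top([(192,310),(330,345),(294,482),(153,447)]),.055,ct)); print("coaster top",np.round(C*1e3),C.mean(0))
C=topress(p,cast(scn([(350,284),(441,341),(358,408),(263,345)]),.055,cs)); print("coaster scn",np.round(C*1e3),C.mean(0))
t=topress(p,cast(top([(491,290)]),.074,ct))[0]; d=t-[-.03,-.1,0]; print("wing",t,np.hypot(*d[:2]),np.degrees(np.arctan2(d[1],d[0])))
# dial angle 0 -> direction front-left =(−,+)=135deg ; clockwise decreasing
print("dial",np.radians(135)-np.arctan2(d[1],d[0]))
np.save("press.npy",p)
# bystanders
for n,uv,z in (("jar",(209,150),.09),("bottle",(201,180),.14),("pile",(180,243),.032)): print(n,np.round(cast([uv],z,ct),3))
# lid: handle ends in top crop (92,45),(290,45) ; scene (85,105),(188,32)
for th in (1.1,1.15,1.2,1.25,1.3,1.35):
    a=[]
    for y in (.053,.159):
        a.append((.12-.192*np.cos(th)+.026*np.sin(th)*1, y,.055+.192*np.sin(th)+.026*np.cos(th)))
    W=w(p,a); print(th,np.round(W,3).tolist(),((proj(W,ct)-[240,115])*4+1.5).round().tolist(),((proj(W,cs)-[230,140])*4+1.5).round().tolist())
E
```

```text
[0.56274097 0.00957632 0.07934508] 4.546138218835019
[[-0.2, -0.2], [-0.4, 0.7], [1.0, -1.4], [1.1, 2.4], [-0.3, 0.1], [-0.5, 0.1], [-0.2, 0.6], [-0.3, -0.0], [-0.3, -0.1], [-1.6, -5.2], [-2.1, 0.2], [-0.8, -1.1], [0.5, -0.4], [0.5, -1.4], [-0.1, -0.4], [0.9, -2.3], [-1.5, -1.9], [1.1, -3.4], [0.3, -0.7]]
top only [0.56265357 0.00873921 0.08343649]
coaster top [[  -8.  109.   55.]
 [ -25.   23.   55.]
 [-111.   40.   55.]
 [ -94.  127.   55.]] [-0.05929521  0.0745235   0.055     ]
coaster scn [[ -27.   27.   55.]
 [-112.   45.   55.]
 [ -96.  131.   55.]
 [  -9.  114.   55.]] [-0.06114323  0.07932079  0.055     ]
wing [ 0.01078239 -0.07331451  0.074     ] 0.04873724522053607 33.198272440158874
dial 1.7767753301374802
jar [[0.618 0.321 0.09 ]]
bottle [[0.529 0.311 0.14 ]]
pile [[0.388 0.366 0.032]]
1.1 [[0.614, 0.067, 0.238], [0.606, 0.173, 0.238]] [[285.0, 119.0], [84.0, 108.0]] [[225.0, 55.0], [127.0, 135.0]]
1.15 [[0.624, 0.068, 0.241], [0.615, 0.173, 0.241]] [[286.0, 100.0], [85.0, 90.0]] [[213.0, 47.0], [114.0, 126.0]]
1.2 [[0.633, 0.068, 0.243], [0.625, 0.174, 0.243]] [[287.0, 82.0], [86.0, 71.0]] [[201.0, 40.0], [102.0, 119.0]]
1.25 [[0.642, 0.069, 0.245], [0.634, 0.175, 0.245]] [[288.0, 63.0], [87.0, 53.0]] [[190.0, 34.0], [90.0, 111.0]]
1.3 [[0.652, 0.07, 0.247], [0.644, 0.176, 0.247]] [[289.0, 45.0], [88.0, 35.0]] [[178.0, 28.0], [78.0, 105.0]]
1.35 [[0.662, 0.071, 0.248], [0.653, 0.176, 0.248]] [[290.0, 27.0], [89.0, 17.0]] [[166.0, 22.0], [65.0, 99.0]]
```

```bash
cat >> h.py <<'E'
from scipy.spatial.transform import Rotation as Ro
def plan(tgt_press, yawoff=0.0):
    """deltas in tool axes (cm,deg) to put TCP at press point with tool z along press y*sign (nearest) rotated by yawoff"""
    p=np.load("press.npy"); o=get_obs(); R=Ro.from_quat(o["tool_rot"]); 
    W=w(p,tgt_press)[0]
    return np.round(R.inv().apply(W-o["ee_pos"])*100,2)
def st():
    p=np.load("press.npy"); o=get_obs(); R=Ro.from_quat(o["tool_rot"]).as_matrix(); Rp=Ro.from_euler("z",-p[2]).as_matrix()@R
    print("t",o["t"],"press mm",np.round(topress(p,o["ee_pos"])[0]*1e3,1),"axes in press (cols)\n",np.round(Rp,3),"F",np.round(o["force"],1),"open",np.round(o["opening"],2),"q",np.round(o["joint_positions"],2))
E
python3 - <<'E'
from h import *
z=np.load("cams.npz");a=[z[k] for k in z.files];ct,cs=a[:4],a[4:]
q=.061/np.sqrt(2)
F=[((.085,-.028,.047),(420,183)),((-.135,-.028,.047),(405,527)),((-.03,-.1,.045),(528,367)),((-.03+q,-.1-q,.046),(600,303)),((-.03+q,-.1+q,.046),(461,293)),((-.03-q,-.1+q,.046),(456,432)),((-.03-q,-.1-q,.046),(596,440)),((.085,.172,.047),(107,170)),((-.118,.153,.053),(109,481)),((.065,.05,.053),(297,204))]
G=[((-.135,-.028,.047),(514,303)),((.085,-.028,.047),(262,208)),((.085,.172,.047),(106,355)),((-.135,.172,.047),(373,487)),((-.03,-.1,.045),(436,207))]
P=np.array([f[0] for f in F]);U=top([f[1] for f in F]);P2=np.array([f[0] for f in G]);U2=scn([f[1] for f in G])
f=lambda p:np.r_[(proj(w(p,P),ct)-U).ravel(),(proj(w(p,P2),cs)-U2).ravel()]
for n in (2*len(P),None):
    p=least_squares(lambda p:f(p)[:n],[.56,.01,.08],loss="soft_l1",f_scale=.3).x; print(p,np.degrees(p[2]))
print(np.round(f(p).reshape(-1,2),1).tolist())
np.save("press.npy",p); st()
C=topress(p,cast(top([(192,310),(330,345),(294,482),(153,447)]),.055,ct))*1e3; print(C.round())
E
```

```text
[0.56319715 0.00859763 0.07744751] 4.43741557841395
[0.56330466 0.00897602 0.0771324 ] 4.419360970499561
[[0.1, -0.3], [-0.2, 0.5], [-0.0, -0.0], [-0.2, -0.0], [0.1, 0.5], [-0.1, -0.2], [-0.1, -0.2], [-0.5, -1.5], [-0.3, 0.4], [-0.4, -0.4], [0.4, -0.5], [0.5, -1.6], [-0.2, -0.7], [0.7, -2.5], [0.3, -0.9]]
t 0.2 press mm [-412.2 -572.   230.9] axes in press (cols)
 [[-0.971 -0.     0.24 ]
 [-0.24   0.001 -0.971]
 [ 0.    -1.    -0.001]] F [0.4 0.5 0.4] open 1.0 q [ 1.21  0.42 -0.01  1.61  0.    1.11 -0.05]
[[  -8.  110.   55.]
 [ -25.   23.   55.]
 [-111.   40.   55.]
 [ -95.  127.   55.]]
```

Call:
apply_moves(deltas=[[0,0,0,0,7,0,0.2],[0,0,0,0,6.9,0,0.2],[-2.5,0,-5.2,0,0,0,0.2],[-2.5,0,-5.2,0,0,0,0.2],[-2.5,0,-5.2,0,0,0,0.2],[-2.5,0,-5.2,0,0,0,0.2],[-2.5,0,-5.2,0,0,0,0.2],[-2.5,0,-5.2,0,0,0,0.2],[-2.5,0,-5.2,0,0,0,0.2],[-2.5,0,-5.2,0,0,0,0.2],[-2.5,0,-5.2,0,0,0,0.2],[-2.5,0,-5.2,0,0,0,0.2]])

```text
t: 1.7
ee_pos: [0.406, -0.0538, 0.2315]
tool_rot: [0.027, -0.706, 0.707, -0.027]
force: [0.6, -1.3, -0.6]
opening: 0.601
```

```bash
python3 -c "
from h import *;st()"
```

```text
t 1.7 press mm [-161.7  -50.5  231.5] axes in press (cols)
 [[-1.  0. -0.]
 [ 0. -0. -1.]
 [-0. -1.  0.]] F [ 0.6 -1.3 -0.6] open 0.6 q [ 0.5   0.04 -0.45  2.1   0.02  1.01 -1.45]
```

Call:
apply_moves(deltas=[[-0.5,2,-4.5,0,0,0,0.2],[-0.5,3,-4.5,0,0,0,0.2],[-0.6,4,-4.4,0,0,0,0.2],[-0.5,4,0,0,0,0,0.2],[0,3,0,0,0,0,0.2],[0,0,0,0,0,0,0.2]])

```text
t: 2.45
ee_pos: [0.415, 0.0797, 0.07]
tool_rot: [-0.029, 0.707, -0.706, 0.026]
force: [-0.4, 0.6, 0.7]
opening: 0.601
```

```bash
python3 -c "
from h import *;st()
for n in ('top','scene'): cv2.imwrite('pics/%s1.png'%n,snapshot(n)['frame'][:,:,::-1])
a=cv2.imread('pics/top1.png')[115:265,240:420]; cv2.imwrite('pics/top1c.png',cv2.resize(a,None,fx=4,fy=4))
a=cv2.imread('pics/scene1.png')[140:275,230:390]; cv2.imwrite('pics/scene1c.png',cv2.resize(a,None,fx=4,fy=4))"
```

```text
t 2.45 press mm [-142.4   82.    70. ] axes in press (cols)
 [[-1.    -0.004  0.001]
 [-0.001  0.    -1.   ]
 [ 0.004 -1.    -0.   ]] F [-0.4  0.6  0.7] open 0.6 q [ 0.2   0.36 -0.52  2.21  0.3   0.64 -2.03]
```

View pics/scene1c.png

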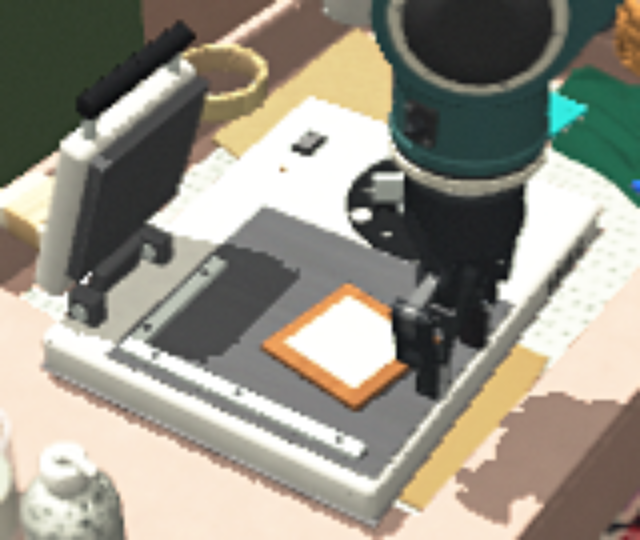

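View pics/top1c.png

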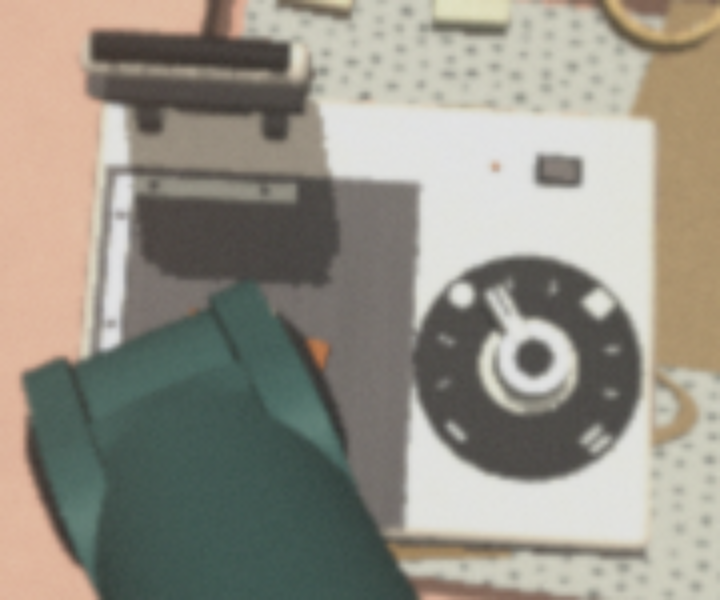

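The gripper stands in front of the coaster, seen in the scene crop with its fingers at about (430,340). I lower it to just above the bed.

Call:
apply_moves(deltas=[[0,1.2,0,0,0,0,0.2],[0,0.7,0,0,0,0,0.2],[0,0.2,0,0,0,0,0.2],[0,0.2,0,0,0,0,0.2],[0,0,0,0,0,0,0.2]])

```text
t: 3.18
ee_pos: [0.4163, 0.0797, 0.0483]
tool_rot: [-0.027, 0.707, -0.707, 0.027]
force: [0.3, 1.0, -0.1]
opening: 0.605
```

```bash
python3 -c "
from h import *;st()"
```

```text
t 3.175 press mm [-141.2   81.8   48.3] axes in press (cols)
 [[-1. -0.  0.]
 [-0.  0. -1.]
 [ 0. -1. -0.]] F [ 0.3  1.  -0.1] open 0.61 q [ 0.17  0.41 -0.49  2.22  0.35  0.59 -2.07]
```

Call:
apply_moves(deltas=[[0,0.15,0,0,0,0,0.2],[-1,0,0,0,0,0,0.2],[-1,0,0,0,0,0,0.2],[-1,0,0,0,0,0,0.2],[-1,0,0,0,0,0,0.2],[-1,0,0,0,0,0,0.2],[-1,0,0,0,0,0,0.2],[-1,0,0,0,0,0,0.2],[-1,0,0,0,0,0,0.2],[-0.5,0,0,0,0,0,0.2]])

```text
t: 4.42
ee_pos: [0.5015, 0.0863, 0.0467]
tool_rot: [-0.027, 0.707, -0.707, 0.027]
force: [-0.7, -0.4, 0.1]
opening: 0.599
```

```bash
python3 -c "
from h import *;st()
for n in ('top','scene'): cv2.imwrite('pics/%s2.png'%n,snapshot(n)['frame'][:,:,::-1])
a=cv2.imread('pics/top2.png')[115:265,240:420]; cv2.imwrite('pics/top2c.png',cv2.resize(a,None,fx=4,fy=4))
a=cv2.imread('pics/scene2.png')[140:275,230:390]; cv2.imwrite('pics/scene2c.png',cv2.resize(a,None,fx=4,fy=4))"
```

```text
t 4.425 press mm [-55.6  81.8  46.7] axes in press (cols)
 [[-1. -0. -0.]
 [ 0.  0. -1.]
 [ 0. -1. -0.]] F [-0.7 -0.4  0.1] open 0.6 q [ 0.15  0.52 -0.47  2.02  0.37  0.68 -2.04]
```

View pics/scene2c.png

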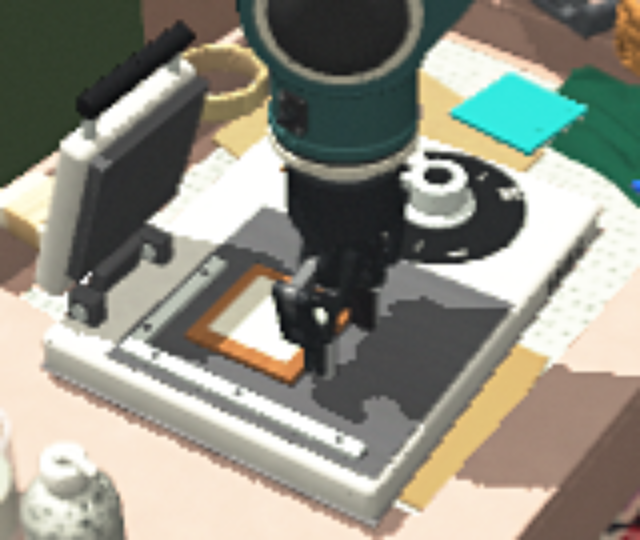

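View pics/top2c.png

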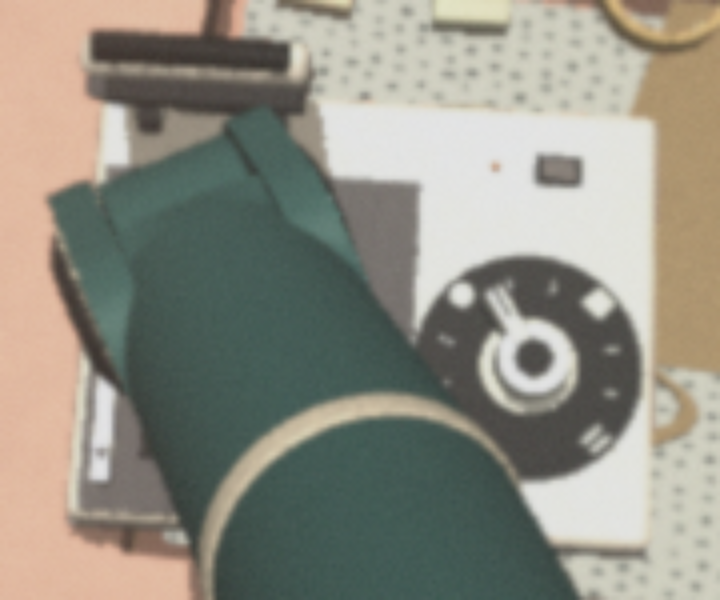

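The coaster is now squared and sliding on the bed (scene crop, around (265,320)), and the lid is clear. I keep pushing until it touches the back stop.

Call:
apply_moves(deltas=[[-0.6,0,0,0,0,0,0.2],[-0.6,0,0,0,0,0,0.2],[-0.3,0,0,0,0,0,0.2],[-0.2,0,0,0,0,0,0.2],[0,0,0,0,0,0,0.2]])

```text
t: 5.15
ee_pos: [0.518, 0.0876, 0.0468]
tool_rot: [-0.027, 0.707, -0.707, 0.027]
force: [0.1, 0.2, 0.2]
opening: 0.601
```

```bash
python3 -c "
from h import *;st()"
```

```text
t 5.15 press mm [-39.1  81.9  46.8] axes in press (cols)
 [[-1. -0.  0.]
 [-0.  0. -1.]
 [ 0. -1. -0.]] F [0.1 0.2 0.2] open 0.6 q [ 0.15  0.55 -0.46  1.98  0.37  0.7  -2.04]
```

Call:
apply_moves(deltas=[[-0.1,0,0,0,0,0,0.2],[-0.1,0,0,0,0,0,0.2],[-0.1,0,0,0,0,0,0.2],[0,0,0,0,0,0,0.2]])

```text
t: 5.65
ee_pos: [0.521, 0.0878, 0.0468]
tool_rot: [-0.027, 0.707, -0.707, 0.027]
force: [0.3, 1.4, -0.4]
opening: 0.601
```

```bash
python3 -c "
from h import *;st()"
```

```text
t 5.65 press mm [-36.1  81.8  46.8] axes in press (cols)
 [[-1.  0. -0.]
 [ 0.  0. -1.]
 [-0. -1. -0.]] F [ 0.3  1.4 -0.4] open 0.6 q [ 0.15  0.55 -0.46  1.97  0.37  0.7  -2.04]
```

Call:
apply_moves(deltas=[[-0.1,0,0,0,0,0,0.2],[-0.1,0,0,0,0,0,0.2],[0,0,0,0,0,0,0.2]])

```text
t: 6.02
ee_pos: [0.5217, 0.0878, 0.0465]
tool_rot: [0.028, -0.706, 0.707, -0.026]
force: [-9.2, -0.3, 5.6]
opening: 0.598
```

```bash
python3 -c "
from h import *;st()
for n in ('scene',): cv2.imwrite('pics/%s3.png'%n,snapshot(n)['frame'][:,:,::-1])
a=cv2.imread('pics/scene3.png')[190:265,250:340]; cv2.imwrite('pics/scene3c.png',cv2.resize(a,None,fx=8,fy=8))"
```

```text
t 6.025 press mm [-35.4  81.8  46.5] axes in press (cols)
 [[-1.    -0.003  0.   ]
 [-0.    -0.    -1.   ]
 [ 0.003 -1.     0.   ]] F [-9.2 -0.3  5.6] open 0.6 q [ 0.15  0.55 -0.46  1.97  0.37  0.71 -2.03]
```

View pics/scene3c.png

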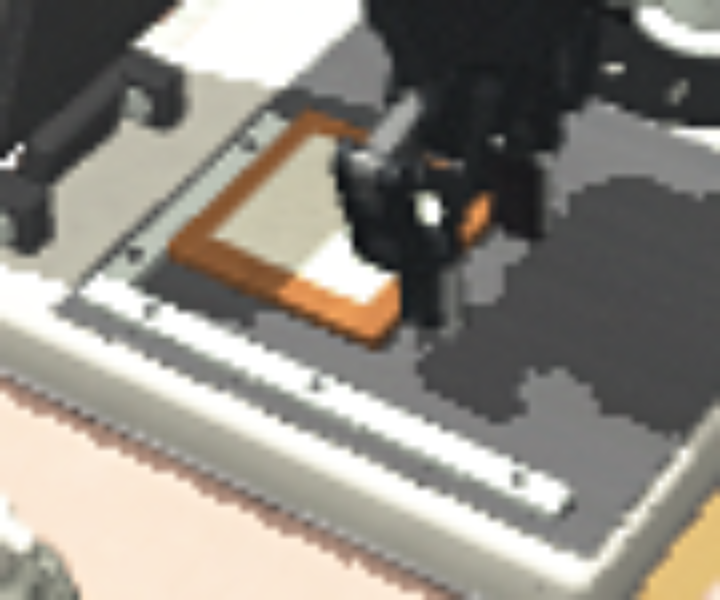

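```bash
python3 - <<'E'
from h import *
z=np.load("cams.npz");a=[z[k] for k in z.files];ct,cs=a[:4],a[4:]; p=np.load("press.npy")
for zz in (.2,.3,.4): print(zz,np.round(topress(p,cast(top([(250,108),(80,190)]),zz,ct))*1e3))
# scene2: wrist flange left side (275,150),(240,10)
for d in (-.055,-.01): print(np.round((proj(w(p,[(d,.082,h) for h in (.1,.15,.2,.25,.3,.35)]),cs)-[230,140])*4).tolist())
E
```

```text
0.2 [[ 74.  75. 200.]
 [ 22. 164. 200.]]
0.3 [[ 38.  69. 300.]
 [ -8. 149. 300.]]
0.4 [[  3.  64. 400.]
 [-38. 134. 400.]]
[[342.0, 292.0], [342.0, 235.0], [343.0, 175.0], [343.0, 110.0], [343.0, 41.0], [344.0, -32.0]]
[[286.0, 269.0], [285.0, 212.0], [284.0, 152.0], [282.0, 88.0], [280.0, 20.0], [279.0, -52.0]]
```

View pics/scene3.png

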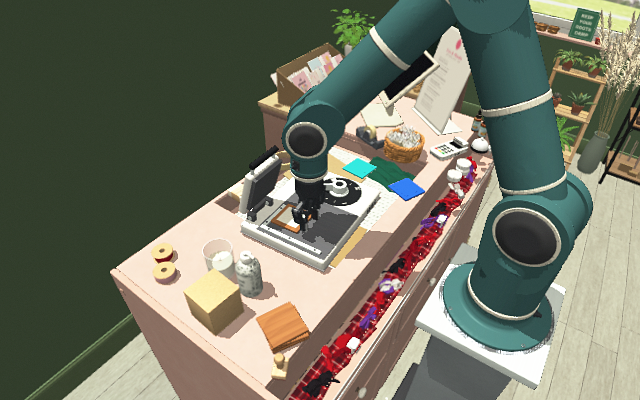

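Call:
apply_moves(deltas=[[1,0,0,0,0,0,0.2],[0,-4,0,0,0,0,0.2],[0,-2,4.1,0,0,0,-1],[-2.7,0,4.1,0,0,0,-1],[-2.7,0,0,0,0,0,-1],[0,3,0,0,0,0,-1],[0,2,0,0,0,0,-1],[0,0.2,0,0,0,0,-1],[0,0,0,0,0,0,-1]])

```text
t: 7.2
ee_pos: [0.5732, 0.0097, 0.0553]
tool_rot: [-0.027, 0.707, -0.707, 0.028]
force: [-0.7, 0.4, 0.1]
opening: 0.006
```

```bash
python3 -c "
from h import *;st()
for n in ('scene',): cv2.imwrite('pics/%s4.png'%n,snapshot(n)['frame'][:,:,::-1])
a=cv2.imread('pics/scene4.png')[160:250,245:355]; cv2.imwrite('pics/scene4c.png',cv2.resize(a,None,fx=6,fy=6))"
```

```text
t 7.2 press mm [ 9.9 -0.  55.3] axes in press (cols)
 [[-1.  0.  0.]
 [-0.  0. -1.]
 [-0. -1. -0.]] F [-0.7  0.4  0.1] open 0.01 q [ 0.28  0.59 -0.45  1.86  0.36  0.77 -1.86]
```

View pics/scene4c.png

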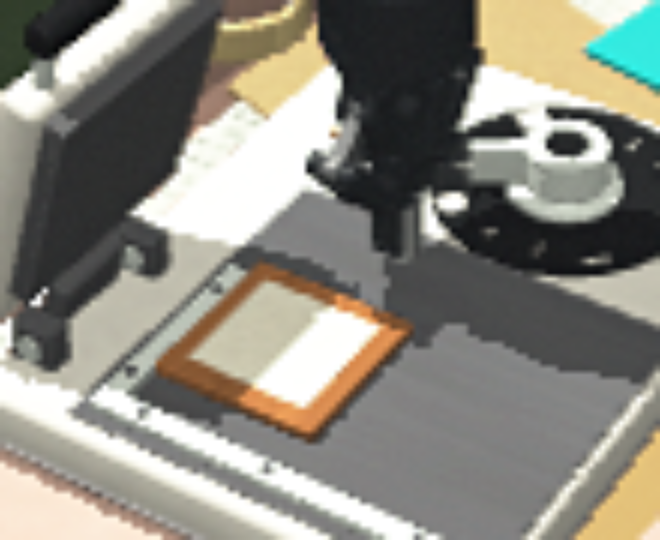

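The coaster lies along the back stop (left corner at about (160,370) in the crop), with a gap to the left stop. I lower the closed fingers and push left.

Call:
apply_moves(deltas=[[0,0.5,0,0,0,0,-1],[0,0,-1,0,0,0,-1],[0,0,-0.8,0,0,0,-1],[0,0,-0.8,0,0,0,-1],[0,0,-0.8,0,0,0,-1],[0,0,-0.6,0,0,0,-1],[0,0,-0.3,0,0,0,-1],[0,0,-0.1,0,0,0,-1],[0,0,0,0,0,0,-1]])

```text
t: 8.38
ee_pos: [0.5697, 0.0533, 0.0498]
tool_rot: [-0.027, 0.707, -0.707, 0.027]
force: [-0.2, -1.2, 0.4]
opening: -0.004
```

```bash
python3 -c "
from h import *;st()
for n in ('scene',): cv2.imwrite('pics/%s5.png'%n,snapshot(n)['frame'][:,:,::-1])
a=cv2.imread('pics/scene5.png')[160:250,245:355]; cv2.imwrite('pics/scene5c.png',cv2.resize(a,None,fx=6,fy=6))"
```

```text
t 8.375 press mm [ 9.8 43.7 49.8] axes in press (cols)
 [[-1. -0. -0.]
 [ 0.  0. -1.]
 [ 0. -1. -0.]] F [-0.2 -1.2  0.4] open -0.0 q [ 0.2   0.6  -0.45  1.86  0.37  0.76 -1.94]
```

View pics/scene5c.png

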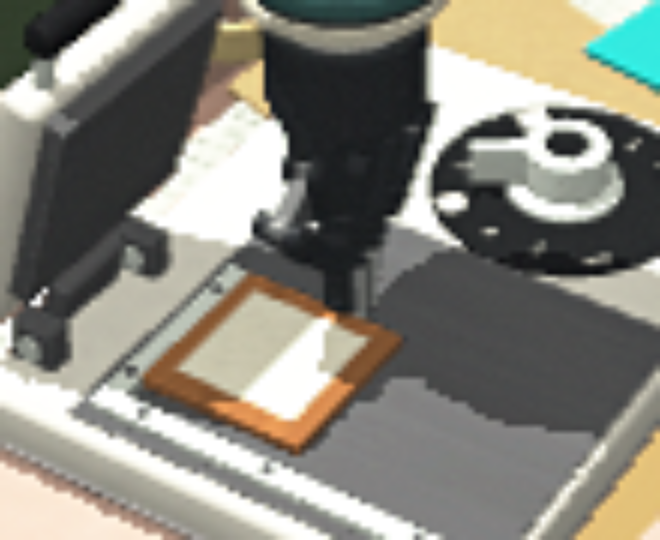

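Call:
apply_moves(deltas=[[0,0,-0.3,0,0,0,-1],[0,0,-0.2,0,0,0,-1],[0,0,-0.1,0,0,0,-1],[0,0,-0.1,0,0,0,-1],[0,0,0,0,0,0,-1]])

```text
t: 9.05
ee_pos: [0.5692, 0.0605, 0.0498]
tool_rot: [-0.027, 0.707, -0.707, 0.027]
force: [0.4, 0.4, 0.1]
opening: -0.004
```

```bash
python3 -c "
from h import *;st()
for n in ('scene',): cv2.imwrite('pics/%s6.png'%n,snapshot(n)['frame'][:,:,::-1])
a=cv2.imread('pics/scene6.png')[160:250,245:355]; cv2.imwrite('pics/scene6c.png',cv2.resize(a,None,fx=6,fy=6))"
```

```text
t 9.05 press mm [ 9.8 50.9 49.8] axes in press (cols)
 [[-1. -0.  0.]
 [-0.  0. -1.]
 [ 0. -1. -0.]] F [0.4 0.4 0.1] open -0.0 q [ 0.19  0.6  -0.45  1.86  0.37  0.76 -1.95]
```

View pics/scene6c.png

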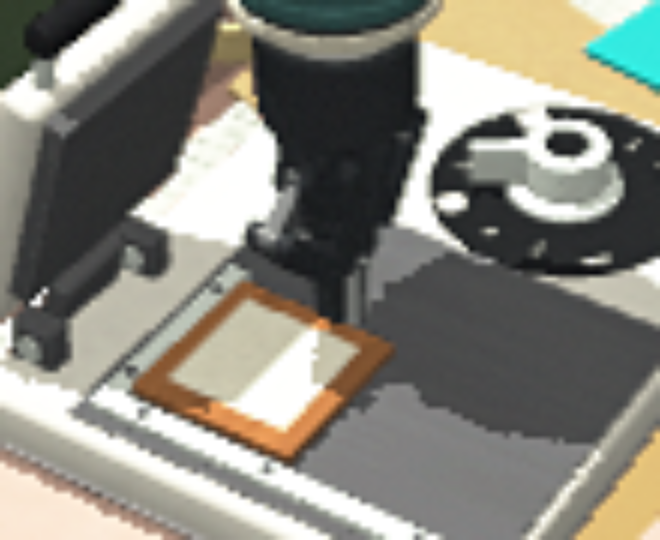

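Almost there, about 3 mm to the left stop. I continue in small steps.

Call:
apply_moves(deltas=[[0,0,-0.1,0,0,0,-1],[0,0,-0.1,0,0,0,-1],[0,0,-0.1,0,0,0,-1],[0,0,0,0,0,0,-1]])

```text
t: 9.6
ee_pos: [0.5689, 0.0636, 0.0498]
tool_rot: [-0.027, 0.707, -0.707, 0.027]
force: [-0.5, -0.1, 0.9]
opening: 0.0
```

```bash
python3 -c "
from h import *;st()"
```

```text
t 9.6 press mm [ 9.8 54.  49.8] axes in press (cols)
 [[-1. -0.  0.]
 [-0.  0. -1.]
 [ 0. -1. -0.]] F [-0.5 -0.1  0.9] open 0.0 q [ 0.18  0.6  -0.45  1.86  0.37  0.76 -1.96]
```

Call:
apply_moves(deltas=[[0,0,-0.1,0,0,0,-1],[0,0,-0.1,0,0,0,-1],[0,0,0,0,0,0,-1]])

```text
t: 9.98
ee_pos: [0.5688, 0.0656, 0.0498]
tool_rot: [-0.027, 0.707, -0.707, 0.027]
force: [-0.4, 1.1, -0.4]
opening: -0.002
```

```bash
python3 -c "
from h import *;st()
for n in ('scene',): cv2.imwrite('pics/%s7.png'%n,snapshot(n)['frame'][:,:,::-1])
a=cv2.imread('pics/scene7.png')[160:250,245:355]; cv2.imwrite('pics/scene7c.png',cv2.resize(a,None,fx=6,fy=6))"
```

```text
t 9.975 press mm [ 9.8 56.  49.8] axes in press (cols)
 [[-1. -0.  0.]
 [-0.  0. -1.]
 [ 0. -1. -0.]] F [-0.4  1.1 -0.4] open -0.0 q [ 0.18  0.6  -0.45  1.86  0.37  0.76 -1.96]
```

View pics/scene7c.png

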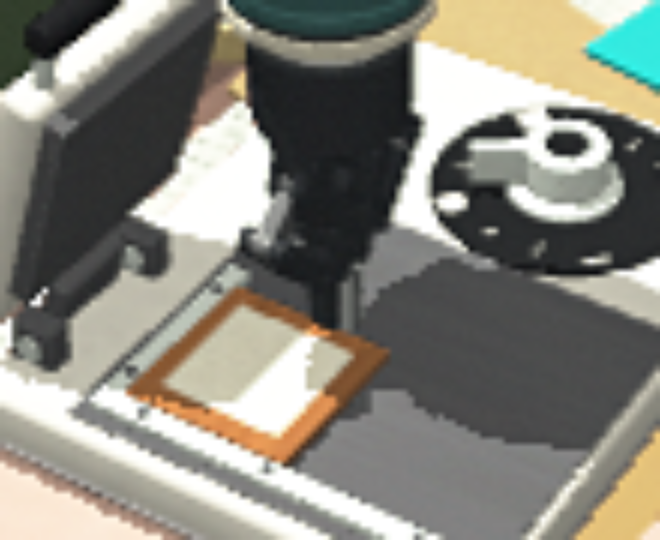

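Call:
apply_moves(deltas=[[0,0,-0.1,0,0,0,-1],[0,0,-0.1,0,0,0,-1],[0,0,0,0,0,0,-1]])

```text
t: 10.4
ee_pos: [0.5689, 0.0659, 0.0497]
tool_rot: [0.027, -0.706, 0.707, -0.027]
force: [2.7, -8.1, -0.1]
opening: -0.003
```

```bash
python3 -c "
from h import *;st()"
```

```text
t 10.4 press mm [10.  56.3 49.7] axes in press (cols)
 [[-1.    -0.    -0.001]
 [ 0.001 -0.002 -1.   ]
 [ 0.    -1.     0.002]] F [ 2.7 -8.1 -0.1] open -0.0 q [ 0.18  0.6  -0.45  1.86  0.37  0.76 -1.97]
```

Call:
apply_moves(deltas=[[0,0,1,0,0,0,-1],[0,-4,1,0,0,0,-1],[0,-4,4,0,0,0,-1],[2,-1,5,0,0,0,-1],[3,0,5,0,0,0,-1],[2,0,4,0,0,0,-1],[2,0,0,0,0,0,-1],[0,0,0,0,0,0,-1]])

```text
t: 11.4
ee_pos: [0.4933, -0.1398, 0.1398]
tool_rot: [0.027, -0.707, 0.707, -0.027]
force: [0.6, -0.1, 0.3]
opening: 0.002
```

```bash
python3 -c "
from h import *;st()
for n in ('scene','top'): cv2.imwrite('pics/%s8.png'%n,snapshot(n)['frame'][:,:,::-1])
a=cv2.imread('pics/scene8.png')[160:260,245:365]; cv2.imwrite('pics/scene8c.png',cv2.resize(a,None,fx=6,fy=6,interpolation=cv2.INTER_CUBIC))
a=cv2.imread('pics/top8.png')[115:265,240:420]; cv2.imwrite('pics/top8c.png',cv2.resize(a,None,fx=4,fy=4,interpolation=cv2.INTER_CUBIC))"
```

```text
t 11.4 press mm [ -81.3 -143.   139.8] axes in press (cols)
 [[-1.    -0.    -0.001]
 [ 0.001 -0.    -1.   ]
 [ 0.    -1.     0.   ]] F [ 0.6 -0.1  0.3] open 0.0 q [ 0.62  0.37 -0.49  1.96  0.23  0.86 -1.48]
```

View pics/scene8c.png

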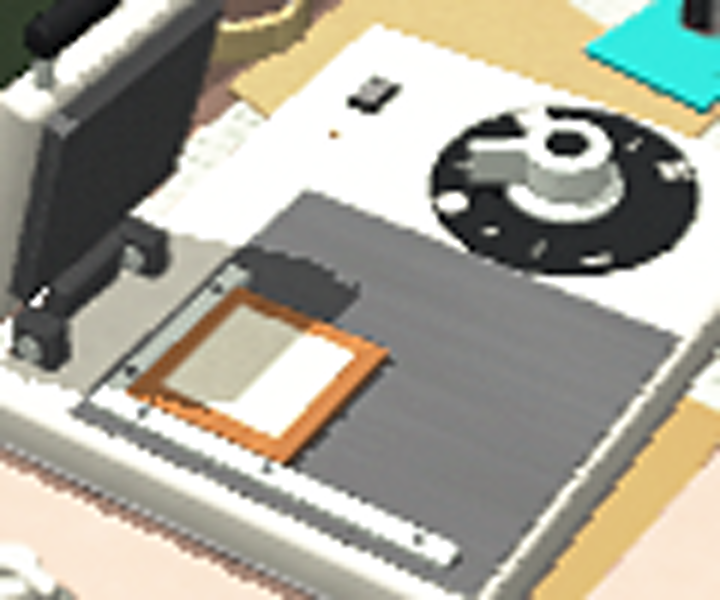

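View pics/top8c.png

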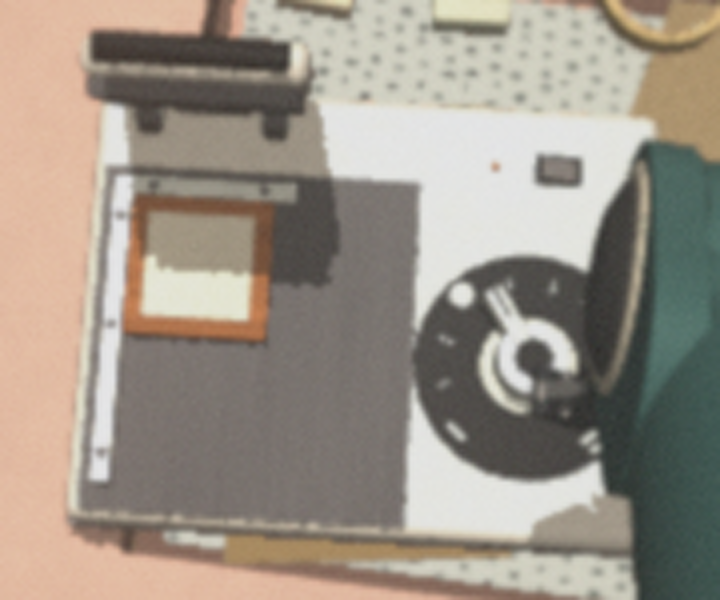

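```bash
python3 - <<'E'
from h import *
z=np.load("cams.npz");a=[z[k] for k in z.files];ct,cs=a[:4],a[4:]; p=np.load("press.npy")
H=[(.02+i*.045,.108+j*.045,.055) for i,j in((1,1),(1,-1),(-1,-1),(-1,1))]
for n,c,o in(("top8",ct,(240,115)),("scene8",cs,(245,160))):
    im=cv2.imread(f"pics/{n}.png"); u=proj(w(p,H),c); 
    x0,y0=(u.min(0)-8).astype(int); x1,y1=(u.max(0)+9).astype(int)
    k=12; b=cv2.resize(im[y0:y1,x0:x1],None,fx=k,fy=k,interpolation=cv2.INTER_CUBIC)
    cv2.polylines(b,[np.round((u-[x0,y0]+.5)*k).astype(int)],True,(255,0,0),1); cv2.imwrite(f"pics/{n}h.png",b); print(b.shape)
E
```

```text
(648, 672, 3)
(564, 732, 3)
```

View pics/top8h.png

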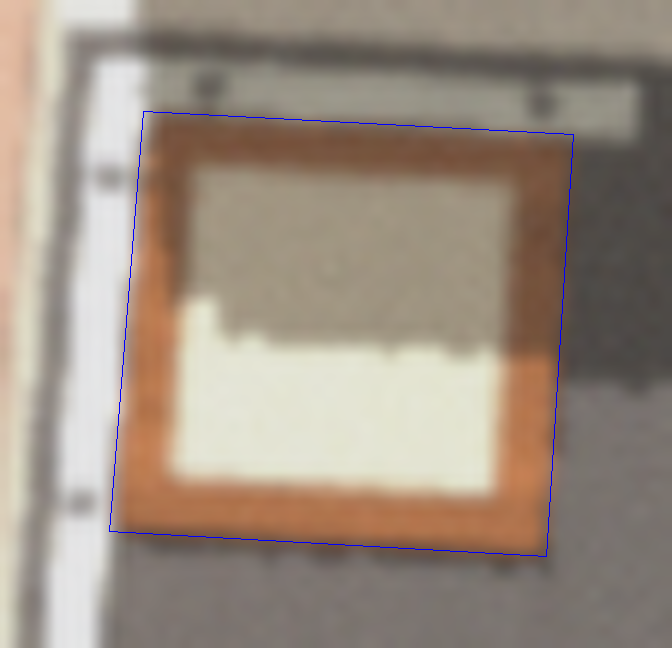

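View pics/scene8h.png

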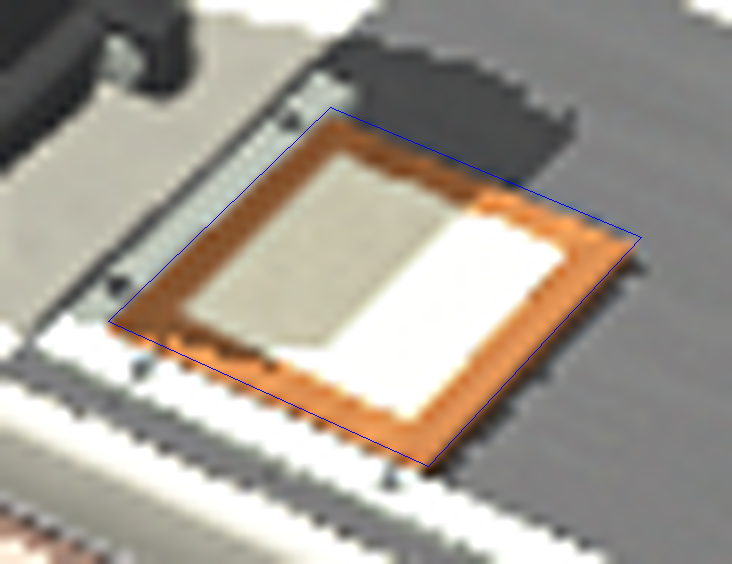

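Both views put the coaster home within about 1 mm, with perhaps a slight turn. A second two-finger push on the front edge squares it for sure.

Call:
apply_moves(deltas=[[0.4,0,-5,0,0,0,-0.1],[0,0,-5,0,0,0,-0.1],[0,0,-5,0,0,0,-0.1],[0,1,-5,0,0,0,-0.1],[0,3,-5,0,0,0,-0.1],[0,3,0,0,0,0,-0.1],[0,1.5,0,0,0,0,-0.1],[0,0.5,0,0,0,0,-0.1],[0,0,0,0,0,0,-0.1]])

```text
t: 12.62
ee_pos: [0.4715, 0.1097, 0.0502]
tool_rot: [-0.027, 0.707, -0.707, 0.027]
force: [0.2, -0.1, -0.7]
opening: 0.451
```

```bash
python3 -c "
from h import *;st()"
```

```text
t 12.625 press mm [-83.8 107.5  50.2] axes in press (cols)
 [[-1.     0.    -0.001]
 [ 0.001  0.    -1.   ]
 [-0.    -1.    -0.   ]] F [ 0.2 -0.1 -0.7] open 0.45 q [ 0.14  0.49 -0.51  2.08  0.39  0.66 -2.13]
```

Call:
apply_moves(deltas=[[-1.5,0.15,0,0,0,0,-0.1],[-1.5,0,0,0,0,0,-0.1],[-1,0,0,0,0,0,-0.1],[-0.5,0,0,0,0,0,-0.1],[-0.2,0,0,0,0,0,-0.1],[-0.2,0,0,0,0,0,-0.1],[0,0,0,0,0,0,-0.1]])

```text
t: 13.5
ee_pos: [0.5196, 0.1137, 0.0482]
tool_rot: [0.028, -0.707, 0.707, -0.027]
force: [-1.5, -0.3, -0.3]
opening: 0.451
```

```bash
python3 -c "
from h import *;st()"
```

```text
t 13.5 press mm [-35.5 107.8  48.2] axes in press (cols)
 [[-1.    -0.001  0.   ]
 [-0.    -0.    -1.   ]
 [ 0.001 -1.     0.   ]] F [-1.5 -0.3 -0.3] open 0.45 q [ 0.13  0.56 -0.5   1.96  0.4   0.72 -2.1 ]
```

Call:
apply_moves(deltas=[[-0.1,0,0,0,0,0,-0.1],[-0.1,0,0,0,0,0,-0.1],[0,0,0,0,0,0,-0.1]])

```text
t: 13.88
ee_pos: [0.5199, 0.1137, 0.0479]
tool_rot: [0.029, -0.706, 0.707, -0.026]
force: [-13.8, -1.7, 8.8]
opening: 0.449
```

```bash
python3 -c "
from h import *;st()"
```

```text
t 13.875 press mm [-35.2 107.8  47.9] axes in press (cols)
 [[-1.    -0.004  0.   ]
 [-0.    -0.001 -1.   ]
 [ 0.004 -1.     0.001]] F [-13.8  -1.7   8.8] open 0.45 q [ 0.13  0.56 -0.5   1.96  0.4   0.72 -2.1 ]
```

Contact sits at the same place (x −35.2) under about 14 N, so the coaster is square against the back stop. Now I retreat and go to the left side of the dial's wing.

Call:
apply_moves(deltas=[[0.5,0,0,0,0,0,-0.1],[1.2,0,0,0,0,0,-0.1],[0,-5,0,0,0,0,-1],[0,-2,3,0,0,0,-1],[-0.6,0,4.4,0,0,0,-1],[-1,0,4.5,0,0,0,-1],[-1,0,4.5,0,0,0,-1],[-1,0,0,0,0,0,-1],[0,0,0,0,0,0,-1]])

```text
t: 15.0
ee_pos: [0.5535, -0.0474, 0.1182]
tool_rot: [-0.027, 0.707, -0.706, 0.027]
force: [-0.3, 0.7, 0.4]
opening: -0.001
```

```bash
python3 -c "
from h import *;st()
for n in ('scene',): cv2.imwrite('pics/%s9.png'%n,snapshot(n)['frame'][:,:,::-1])
a=cv2.imread('pics/scene9.png')[150:250,245:365]; cv2.imwrite('pics/scene9c.png',cv2.resize(a,None,fx=6,fy=6,interpolation=cv2.INTER_CUBIC))"
```

```text
t 15.0 press mm [-14.1 -55.5 118.2] axes in press (cols)
 [[-1.     0.     0.   ]
 [-0.     0.001 -1.   ]
 [-0.    -1.    -0.001]] F [-0.3  0.7  0.4] open -0.0 q [ 0.44  0.48 -0.52  1.87  0.3   0.87 -1.72]
```

View pics/scene9c.png

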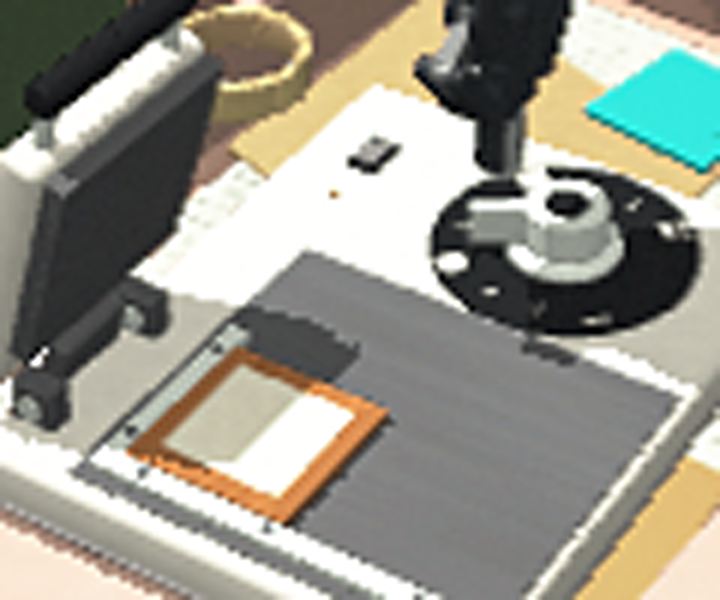

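Call:
apply_moves(deltas=[[0,3,0,0,0,0,-1],[0,2.2,0,0,0,0,-1],[0,0.9,0,0,0,0,-1],[0,0,0,0,0,0,-1]])

```text
t: 15.55
ee_pos: [0.5532, -0.0474, 0.0573]
tool_rot: [-0.028, 0.707, -0.706, 0.027]
force: [-0.0, 1.1, -0.1]
opening: -0.001
```

```bash
python3 -c "
from h import *;st()"
```

```text
t 15.55 press mm [-14.4 -55.4  57.3] axes in press (cols)
 [[-1.    -0.001  0.001]
 [-0.001  0.    -1.   ]
 [ 0.001 -1.    -0.   ]] F [-0.   1.1 -0.1] open -0.0 q [ 0.4   0.57 -0.47  1.9   0.37  0.76 -1.77]
```

Call:
apply_moves(deltas=[[-0.7,0,0.95,0,0,0,-1],[-0.8,0,0.75,0,0,0,-1],[-0.45,0,0.7,0,0,0,-1],[-0.3,0,0.8,0,0,0,-1],[-0.2,0,0.5,0,0,0,-1],[-0.1,0,0.55,0,0,0,-1],[0,0,0,0,0,0,-1]])

```text
t: 16.42
ee_pos: [0.5824, -0.0892, 0.0573]
tool_rot: [0.027, -0.706, 0.707, -0.027]
force: [0.7, 0.7, 0.2]
opening: -0.001
```

```bash
python3 -c "
from h import *;st()
for n in ('scene',): cv2.imwrite('pics/%s10.png'%n,snapshot(n)['frame'][:,:,::-1])
a=cv2.imread('pics/scene10.png')[150:220,300:390]; cv2.imwrite('pics/scene10c.png',cv2.resize(a,None,fx=8,fy=8,interpolation=cv2.INTER_CUBIC))"
```

```text
t 16.425 press mm [ 11.4 -99.4  57.3] axes in press (cols)
 [[-1.     0.    -0.001]
 [ 0.001 -0.    -1.   ]
 [-0.    -1.     0.   ]] F [0.7 0.7 0.2] open -0.0 q [ 0.45  0.62 -0.46  1.82  0.37  0.79 -1.69]
```

View pics/scene10c.png

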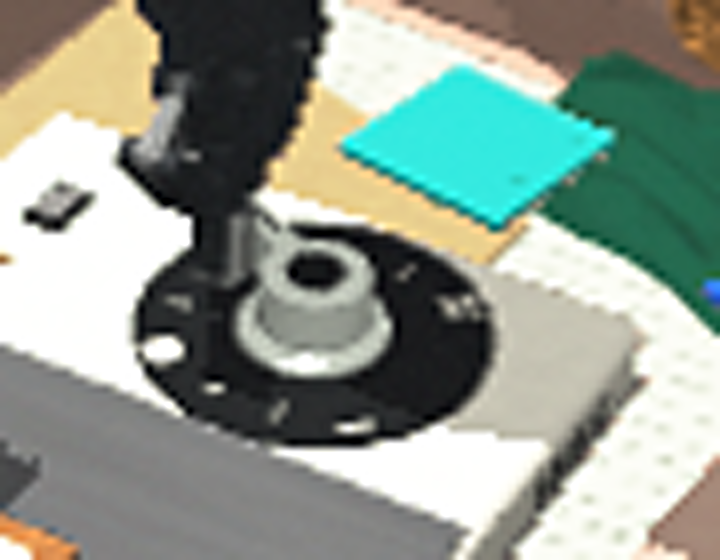

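The wing is turning (it is behind the finger, at about (255,230) in the crop). I continue to just short of the mark, then lift off to look.

Call:
apply_moves(deltas=[[0,0,0.5,0,0,0,-1],[0.05,0,0.5,0,0,0,-1],[0.1,0,0.35,0,0,0,-1],[0,0,0,0,0,0,-1],[0,0,-0.8,0,0,0,-1],[0,-4,-0.5,0,0,0,-1],[0,-4,-5,0,0,0,-1],[0,0,-5,0,0,0,-1],[0,0,0,0,0,0,-1]])

```text
t: 17.6
ee_pos: [0.5727, 0.0141, 0.1371]
tool_rot: [-0.029, 0.707, -0.706, 0.03]
force: [-0.7, -0.8, -0.1]
opening: -0.003
```

```bash
python3 -c "
from h import *;st()
for n in ('scene','top'): cv2.imwrite('pics/%s11.png'%n,snapshot(n)['frame'][:,:,::-1])
a=cv2.imread('pics/scene11.png')[150:220,300:390]; cv2.imwrite('pics/scene11c.png',cv2.resize(a,None,fx=8,fy=8,interpolation=cv2.INTER_CUBIC))
a=cv2.imread('pics/top11.png')[165:245,325:425]; cv2.imwrite('pics/top11c.png',cv2.resize(a,None,fx=7,fy=7,interpolation=cv2.INTER_CUBIC))"
```

```text
t 17.6 press mm [  9.8   4.4 137.1] axes in press (cols)
 [[-1.     0.001  0.006]
 [-0.006  0.001 -1.   ]
 [-0.001 -1.    -0.001]] F [-0.7 -0.8 -0.1] open -0.0 q [ 0.34  0.49 -0.54  1.82  0.3   0.92 -1.82]
```

View pics/scene11c.png

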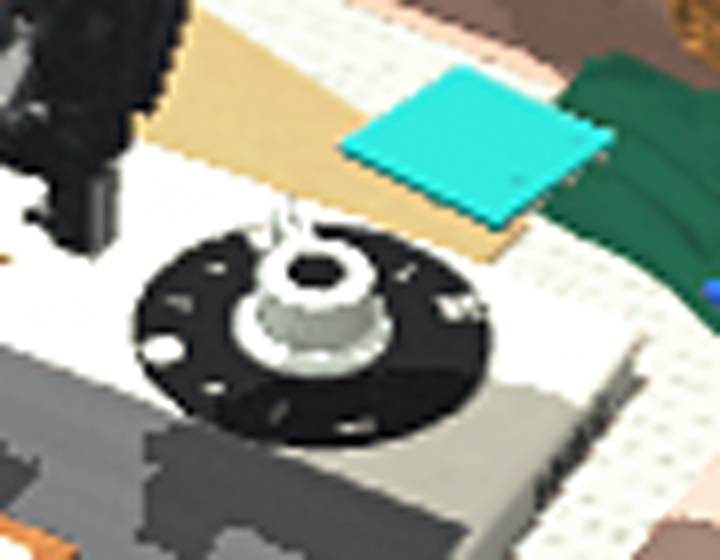

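View pics/top11c.png

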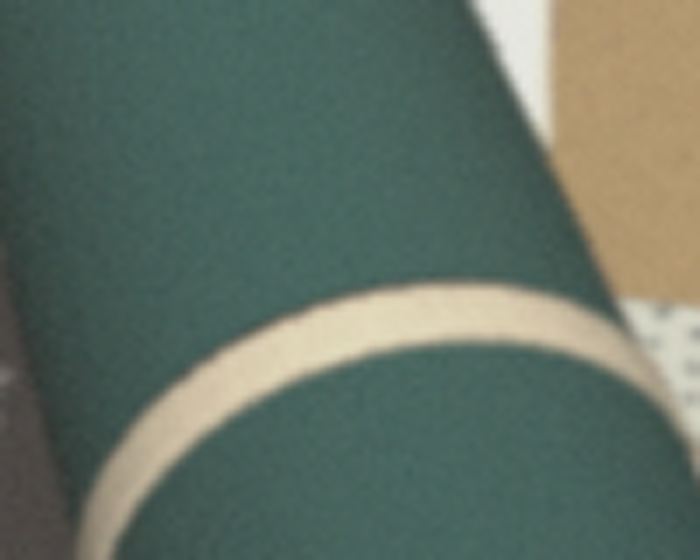

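Call:
apply_moves(deltas=[[5,0,0,0,0,0,-1],[4,0,-3,0,0,0,-1],[1,0,-5,0,0,0,-1],[0,0,-5,0,0,0,-1],[0,0,0,0,0,0,-1]])

```text
t: 18.32
ee_pos: [0.4631, 0.1337, 0.1364]
tool_rot: [-0.028, 0.707, -0.706, 0.029]
force: [-0.5, -0.4, -0.1]
opening: -0.001
```

```bash
python3 -c "
from h import *;st()
for n in ('top',): cv2.imwrite('pics/%s12.png'%n,snapshot(n)['frame'][:,:,::-1])
a=cv2.imread('pics/top12.png')[165:245,325:425]; cv2.imwrite('pics/top12c.png',cv2.resize(a,None,fx=7,fy=7,interpolation=cv2.INTER_CUBIC))"
```

```text
t 18.325 press mm [-90.3 132.1 136.4] axes in press (cols)
 [[-1.     0.     0.003]
 [-0.003  0.001 -1.   ]
 [-0.    -1.    -0.001]] F [-0.5 -0.4 -0.1] open -0.0 q [ 0.19  0.35 -0.62  2.03  0.27  0.84 -2.08]
```

View pics/top12c.png

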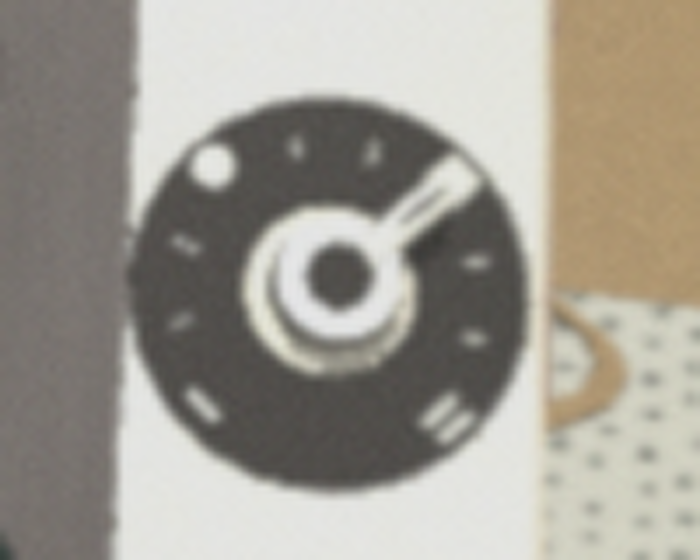

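```bash
python3 - <<'E'
from h import *
z=np.load("cams.npz");a=[z[k] for k in z.files];ct,cs=a[:4],a[4:]; p=np.load("press.npy")
f=lambda uv:(np.array(uv,float)-3)/7+[325,165]
A=topress(p,cast(f([(340,275),(402,226),(447,188),(425,206)]),.074,ct))*1e3
print(A.round(1)); ax=[-30,-100]
for q in A[1:]: d=q[:2]-ax; d2=q[:2]-A[0,:2]; print(np.degrees(np.arctan2(d[1],d[0])),np.degrees(np.arctan2(d2[1],d2[0])))
# predicted line overlay for several dial angles
im=cv2.imread("pics/top12.png"); k=16; x0,y0,x1,y1=360,175,400,210
b=cv2.resize(im[y0:y1,x0:x1],None,fx=k,fy=k,interpolation=cv2.INTER_CUBIC)
for ph,col in((-45,(255,0,0)),(-41,(0,0,255))):
    t=np.radians(ph);u=np.array([np.cos(t),np.sin(t)]);n=np.array([-u[1],u[0]])
    pts=[np.r_[np.array([-.03,-.1])+u*r+n*o,.074] for r,o in((.022,.006),(.05,.006),(.05,-.006),(.022,-.006))]
    cv2.polylines(b,[np.round((proj(w(p,pts),ct)-[x0,y0]+.5)*k).astype(int)],True,col,1)
cv2.imwrite("pics/dial12.png",b)
E
```

```text
[[ -29.6 -100.2   74. ]
 [ -11.  -121.2   74. ]
 [   3.4 -136.5   74. ]
 [  -3.5 -129.    74. ]]
-48.12037014342604 -48.44033116173555
-47.49321513271197 -47.670801655221204
-47.48795478545464 -47.71193698667384
```

View pics/dial12.png

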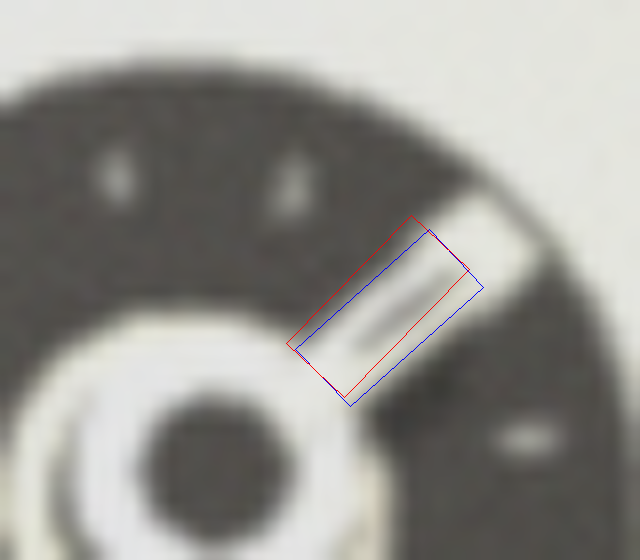

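```bash
python3 - <<'E'
from h import *
z=np.load("cams.npz");a=[z[k] for k in z.files];ct=a[:4]; p=np.load("press.npy")
g=cv2.cvtColor(cv2.imread("pics/top12.png"),cv2.COLOR_BGR2GRAY).astype(np.float32)
t=np.radians(-45);u=np.array([np.cos(t),np.sin(t)]);n=np.array([-u[1],u[0]])
offs=np.arange(-16,16.1,.5)
for r in (30,34,38,42,46,48):
    P=np.array([np.r_[np.array([-.03,-.1])+u*r/1e3+n*o/1e3,.074] for o in offs])
    uv=proj(w(p,P),ct).astype(np.float32); v=cv2.remap(g,uv[:,0].reshape(1,-1),uv[:,1].reshape(1,-1),cv2.INTER_CUBIC)[0]
    th=(v.min()+v.max())/2; b=np.where(v>th)[0]; lo,hi=b[0],b[-1]
    print(r,offs[lo],offs[hi],"centre",(offs[lo]+offs[hi])/2,"deg",np.degrees(np.arctan((offs[lo]+offs[hi])/2/r)), v[::4].round().astype(int))
E
```

```text
30 -7.0 5.5 centre -0.75 deg -1.4320961841646465 [ 66  64  61  73 111 183 211 198 187 212 192 135  88  79  76  79  79]
34 -7.0 6.0 centre -0.5 deg -0.8425242607404145 [ 67  60  60  76 118 183 209 183 174 208 198 139  91  78  77  82  79]
38 -7.5 5.5 centre -1.0 deg -1.5074357587749678 [ 73  71  65  79 128 188 200 168 167 201 192 132  90  78  79  80  78]
42 -7.5 5.0 centre -1.25 deg -1.7047283190072677 [ 77  76  73  88 132 192 198 168 179 206 182 124  87  79  81  80  80]
46 -8.0 5.5 centre -1.25 deg -1.5565674713398678 [ 77  79  84 114 157 205 207 181 192 215 195 146 100  81  78  79  78]
48 -9.0 6.0 centre -1.5 deg -1.7899106082460694 [ 78  78  92 126 178 210 210 195 207 220 205 158 108  81  77  78  79]
```

The wing points at the square mark, about 1.5–2.5° past its centre (top crop tip at about (460,175)). That is well inside the 15 mm mark, so I leave it. Next is the lid: over the bar, then behind it.

Call:
apply_moves(deltas=[[0,-5,0,0,0,0,-1],[0,-5,0,0,0,0,-1],[0,-5,0,0,0,0,-1],[-2,-2,1,0,0,0,-1],[-4,0,1.6,0,0,0,-1],[-4,0,0,0,0,0,-1],[-4,0,0,0,0,0,-1],[-4,0,0,0,0,0,-1],[-2.8,0,0,0,0,0,-1],[0,0,0,0,0,0,-1]])

```text
t: 19.62
ee_pos: [0.6741, 0.119, 0.3046]
tool_rot: [0.027, -0.707, 0.707, -0.026]
force: [-0.0, -0.1, -0.1]
opening: -0.004
```

```bash
python3 -c "
from h import *;st()
for n in ('scene',): cv2.imwrite('pics/%s13.png'%n,snapshot(n)['frame'][:,:,::-1])
a=cv2.imread('pics/scene13.png')[100:235,220:380]; cv2.imwrite('pics/scene13c.png',cv2.resize(a,None,fx=4,fy=4,interpolation=cv2.INTER_CUBIC))"
```

```text
t 19.625 press mm [119.  101.2 304.6] axes in press (cols)
 [[-1.    -0.002 -0.003]
 [ 0.003 -0.    -1.   ]
 [ 0.002 -1.     0.   ]] F [-0.  -0.1 -0.1] open -0.0 q [ 0.17  0.54 -0.6   1.34  0.3   1.35 -1.93]
```

View pics/scene13c.png

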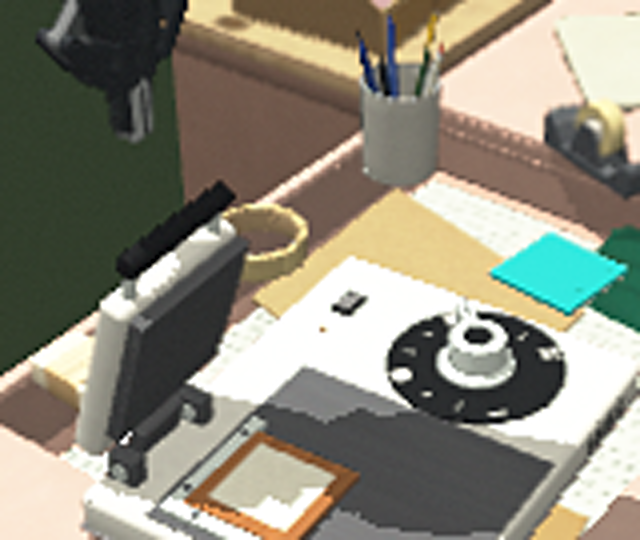

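The fingertip hovers above and behind the handle bar (tip at about (130,135) in the crop, bar at about (175,230)). I lower it behind the bar.

Call:
apply_moves(deltas=[[0,2.5,0,0,0,0,-1],[0,2,0,0,0,0,-1],[0,1,0,0,0,0,-1],[0,1,0,0,0,0,-1],[0,0,0,0,0,0,-1]])

```text
t: 20.3
ee_pos: [0.6726, 0.1212, 0.2409]
tool_rot: [0.028, -0.707, 0.707, -0.027]
force: [-0.6, -0.2, 0.5]
opening: 0.002
```

```bash
python3 -c "
from h import *;st()
for n in ('scene',): cv2.imwrite('pics/%s14.png'%n,snapshot(n)['frame'][:,:,::-1])
a=cv2.imread('pics/scene14.png')[100:235,220:380]; cv2.imwrite('pics/scene14c.png',cv2.resize(a,None,fx=4,fy=4,interpolation=cv2.INTER_CUBIC))"
```

```text
t 20.3 press mm [117.6 103.5 240.9] axes in press (cols)
 [[-1.    -0.001  0.   ]
 [-0.    -0.    -1.   ]
 [ 0.001 -1.     0.   ]] F [-0.6 -0.2  0.5] open 0.0 q [ 0.16  0.58 -0.59  1.42  0.33  1.23 -1.95]
```

View pics/scene14c.png

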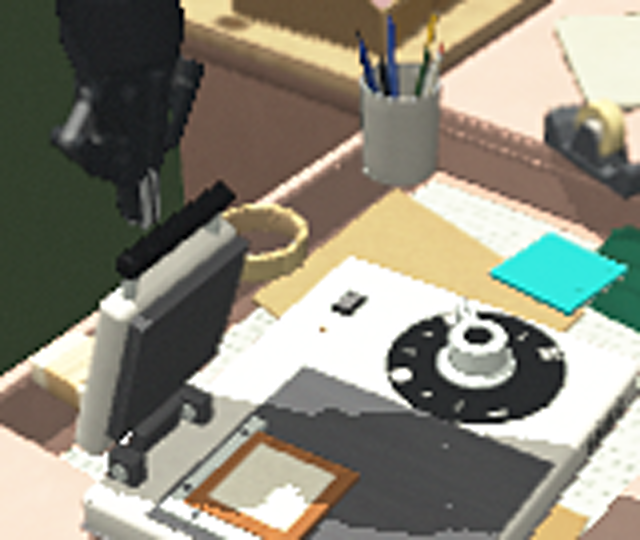

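Call:
apply_moves(deltas=[[0.8,0,0,0,0,0,-1],[0.8,0.1,0,0,0,0,-1],[0.8,0.2,0,0,0,0,-1],[0.9,0.3,0,0,0,0,-1],[0.9,0.3,0,0,0,0,-1],[0.9,0.4,0,0,0,0,-1],[0.9,0.4,0,0,0,0,-1],[0,0,0,0,0,0,-1]])

```text
t: 21.35
ee_pos: [0.6121, 0.1166, 0.2239]
tool_rot: [0.028, -0.706, 0.707, -0.027]
force: [0.3, -0.4, -0.8]
opening: 0.004
```

```bash
python3 -c "
from h import *;st()
for n in ('scene',): cv2.imwrite('pics/%s15.png'%n,snapshot(n)['frame'][:,:,::-1])
a=cv2.imread('pics/scene15.png')[100:235,220:380]; cv2.imwrite('pics/scene15c.png',cv2.resize(a,None,fx=4,fy=4,interpolation=cv2.INTER_CUBIC))"
```

```text
t 21.35 press mm [ 56.9 103.5 223.9] axes in press (cols)
 [[-1.    -0.001  0.   ]
 [-0.    -0.    -1.   ]
 [ 0.001 -1.     0.   ]] F [ 0.3 -0.4 -0.8] open 0.0 q [ 0.21  0.49 -0.61  1.61  0.3   1.14 -1.96]
```

View pics/scene15c.png

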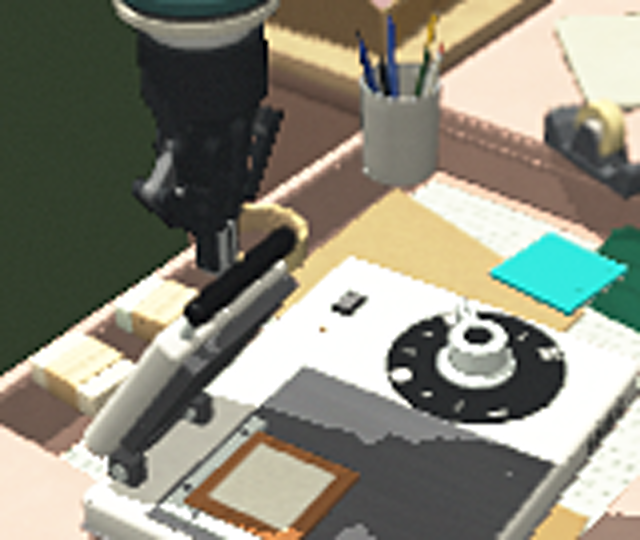

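The lid is following. I continue along the arc with the tip gradually riding higher on the bar.

Call:
apply_moves(deltas=[[0.9,0.4,0,0,0,0,-1],[0.8,0.4,0,0,0,0,-1],[0.8,0.4,0,0,0,0,-1],[0.8,0.5,0,0,0,0,-1],[0.8,0.6,0,0,0,0,-1],[0.8,0.6,0,0,0,0,-1],[0,0,0,0,0,0,-1]])

```text
t: 22.28
ee_pos: [0.5632, 0.1129, 0.1949]
tool_rot: [0.028, -0.706, 0.707, -0.027]
force: [0.4, -0.6, 0.1]
opening: 0.001
```

```bash
python3 -c "
from h import *;st()
for n in ('scene',): cv2.imwrite('pics/%s16.png'%n,snapshot(n)['frame'][:,:,::-1])
a=cv2.imread('pics/scene16.png')[100:235,220:380]; cv2.imwrite('pics/scene16c.png',cv2.resize(a,None,fx=4,fy=4,interpolation=cv2.INTER_CUBIC))"
```

```text
t 22.275 press mm [  7.9 103.6 194.9] axes in press (cols)
 [[-1.    -0.001  0.   ]
 [-0.    -0.    -1.   ]
 [ 0.001 -1.     0.   ]] F [ 0.4 -0.6  0.1] open 0.0 q [ 0.23  0.43 -0.62  1.76  0.28  1.04 -1.98]
```

View pics/scene16c.png

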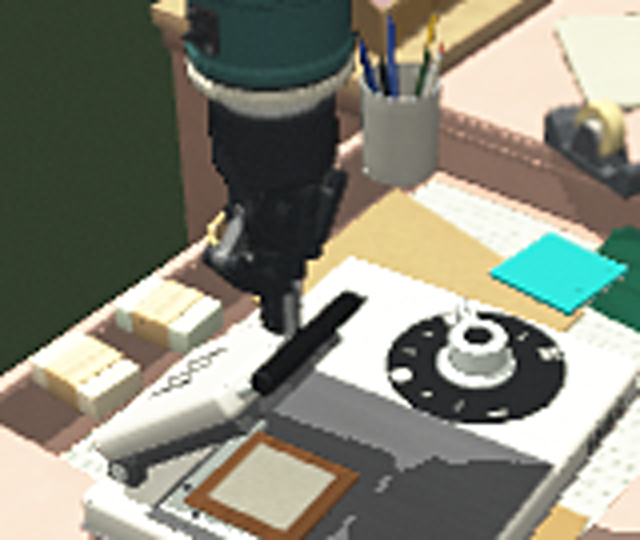

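```bash
cat >> h.py <<'E'
def bar(th): return (.12-.192*np.cos(th)+.026*np.sin(th), .055+.192*np.sin(th)+.026*np.cos(th))
E
python3 - <<'E'
from h import *
z=np.load("cams.npz");a=[z[k] for k in z.files];cs=a[4:]; p=np.load("press.npy")
for th in np.arange(.4,1.01,.1):
    x,zz=bar(th); print(th,round(x*1e3),round(zz*1e3),((proj(w(p,[(x,.159,zz),(x,.053,zz)]),cs)-[220,100])*4).round().tolist())
E
```

```text
0.4 -47 154 [[307.0, 452.0], [394.0, 363.0]]
0.5 -36 170 [[292.0, 427.0], [381.0, 339.0]]
0.6 -24 185 [[275.0, 402.0], [365.0, 315.0]]
0.7 -10 199 [[255.0, 377.0], [348.0, 292.0]]
0.7999999999999999 5 211 [[235.0, 354.0], [328.0, 270.0]]
0.8999999999999999 21 222 [[212.0, 332.0], [308.0, 249.0]]
0.9999999999999999 38 231 [[189.0, 311.0], [286.0, 230.0]]
```

Lid angle is about 0.67 rad (bar at press x −14 mm, z 195 mm). I move the fingertip on top of the bar and press down along the arc.

Call:
apply_moves(deltas=[[0,-3,0,0,0,0,-1],[1.4,0,0,0,0,0,-1],[1.3,0,0,0,0,0,-1],[0,1.5,0,0,0,0,-1],[0.2,0.8,0,0,0,0,-1],[0.3,0.7,0,0,0,0,-1],[0.5,0.8,0,0,0,0,-1],[0.6,0.8,0,0,0,0,-1],[0,0,0,0,0,0,-1]])

```text
t: 23.45
ee_pos: [0.5206, 0.1095, 0.1782]
tool_rot: [-0.028, 0.707, -0.707, 0.027]
force: [-0.2, -0.6, -0.4]
opening: 0.002
```

```bash
python3 -c "
from h import *;st()
for n in ('scene',): cv2.imwrite('pics/%s17.png'%n,snapshot(n)['frame'][:,:,::-1])
a=cv2.imread('pics/scene17.png')[100:235,220:380]; cv2.imwrite('pics/scene17c.png',cv2.resize(a,None,fx=4,fy=4,interpolation=cv2.INTER_CUBIC))"
```

```text
t 23.45 press mm [-34.8 103.6 178.2] axes in press (cols)
 [[-1.    -0.002  0.   ]
 [-0.     0.    -1.   ]
 [ 0.002 -1.    -0.   ]] F [-0.2 -0.6 -0.4] open 0.0 q [ 0.25  0.38 -0.63  1.88  0.27  0.97 -1.99]
```

View pics/scene17c.png

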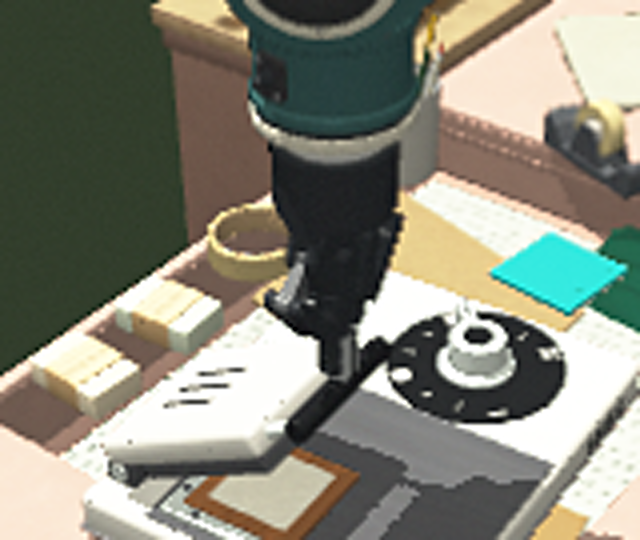

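Call:
apply_moves(deltas=[[0.6,0.7,0,0,0,0,-1],[0.5,0.8,0,0,0,0,-1],[0.5,0.9,0,0,0,0,-1],[0.4,0.9,0,0,0,0,-1],[0.4,0.9,0,0,0,0,-1],[0.3,0.9,0,0,0,0,-1],[0.3,0.8,0,0,0,0,-1],[0.2,0.7,0,0,0,0,-1],[0,0,0,0,0,0,-1]])

```text
t: 24.62
ee_pos: [0.4891, 0.1072, 0.1129]
tool_rot: [-0.028, 0.707, -0.707, 0.027]
force: [0.0, 0.4, 0.9]
opening: 0.002
```

```bash
python3 -c "
from h import *;st()
for n in ('scene',): cv2.imwrite('pics/%s18.png'%n,snapshot(n)['frame'][:,:,::-1])
a=cv2.imread('pics/scene18.png')[120:255,220:380]; cv2.imwrite('pics/scene18c.png',cv2.resize(a,None,fx=4,fy=4,interpolation=cv2.INTER_CUBIC))"
```

```text
t 24.625 press mm [-66.4 103.6 112.9] axes in press (cols)
 [[-1.    -0.001  0.   ]
 [-0.     0.    -1.   ]
 [ 0.001 -1.    -0.   ]] F [0.  0.4 0.9] open 0.0 q [ 0.23  0.42 -0.6   2.    0.32  0.81 -2.06]
```

View pics/scene18c.png

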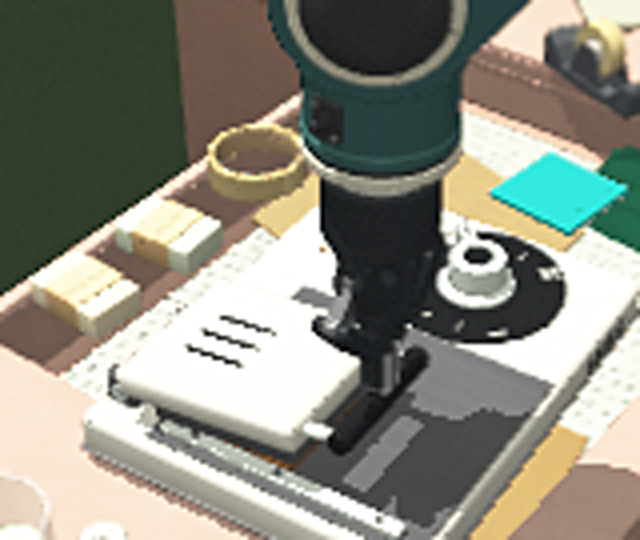

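Nearly shut; the remaining angle is about 0.12 rad. I press the last 2 cm gently.

Call:
apply_moves(deltas=[[0.2,0.6,0,0,0,0,-1],[0.2,0.5,0,0,0,0,-1],[0.1,0.4,0,0,0,0,-1],[0.1,0.3,0,0,0,0,-1],[0,0.2,0,0,0,0,-1],[0,0.1,0,0,0,0,-1],[0,0,0,0,0,0,-1]])

```text
t: 25.55
ee_pos: [0.4833, 0.1067, 0.0923]
tool_rot: [-0.027, 0.707, -0.707, 0.027]
force: [-0.2, 0.4, -0.5]
opening: 0.003
```

```bash
python3 -c "
from h import *;st()"
```

```text
t 25.55 press mm [-72.2 103.6  92.3] axes in press (cols)
 [[-1. -0.  0.]
 [-0.  0. -1.]
 [ 0. -1. -0.]] F [-0.2  0.4 -0.5] open 0.0 q [ 0.21  0.44 -0.59  2.03  0.35  0.77 -2.08]
```

Call:
apply_moves(deltas=[[0,0.1,0,0,0,0,-1],[0,0.1,0,0,0,0,-1],[0,0.1,0,0,0,0,-1],[0,0,0,0,0,0,-1]])

```text
t: 26.05
ee_pos: [0.4834, 0.1067, 0.0898]
tool_rot: [0.027, -0.706, 0.707, -0.027]
force: [-5.4, -1.4, 13.7]
opening: -0.0
```

```bash
python3 -c "
from h import *;st()"
```

```text
t 26.05 press mm [-72.1 103.6  89.8] axes in press (cols)
 [[-1.  0.  0.]
 [-0. -0. -1.]
 [-0. -1.  0.]] F [-5.4 -1.4 13.7] open -0.0 q [ 0.21  0.45 -0.59  2.03  0.35  0.76 -2.09]
```

The bar top is at z 89.8 mm, against 90 expected when shut, with a firm 14 N. One more millimetre, then I lift away and check.

Call:
apply_moves(deltas=[[0,0.1,0,0,0,0,-1],[0,0,0,0,0,0,-1],[0,-1,0,0,0,0,-1],[0,-5,0,0,0,0,-1],[0,-5,0,0,0,0,-1],[3,-3,-4,0,0,0,-1],[2,0,-5,0,0,0,-1],[0,0,0,0,0,0,-1]])

```text
t: 27.05
ee_pos: [0.425, 0.1956, 0.2291]
tool_rot: [-0.029, 0.707, -0.706, 0.03]
force: [0.9, -1.0, -0.1]
opening: 0.001
```

```bash
python3 -c "
from h import *;st()
for n in ('scene','top'): cv2.imwrite('pics/%s19.png'%n,snapshot(n)['frame'][:,:,::-1])
a=cv2.imread('pics/scene19.png')[130:275,230:390]; cv2.imwrite('pics/scene19c.png',cv2.resize(a,None,fx=4,fy=4,interpolation=cv2.INTER_CUBIC))"
```

```text
t 27.05 press mm [-123.5  196.8  229.1] axes in press (cols)
 [[-1.     0.001  0.005]
 [-0.005  0.    -1.   ]
 [-0.001 -1.    -0.   ]] F [ 0.9 -1.  -0.1] open 0.0 q [ 0.18  0.2  -0.75  1.97  0.16  1.03 -2.13]
```

View pics/scene19c.png

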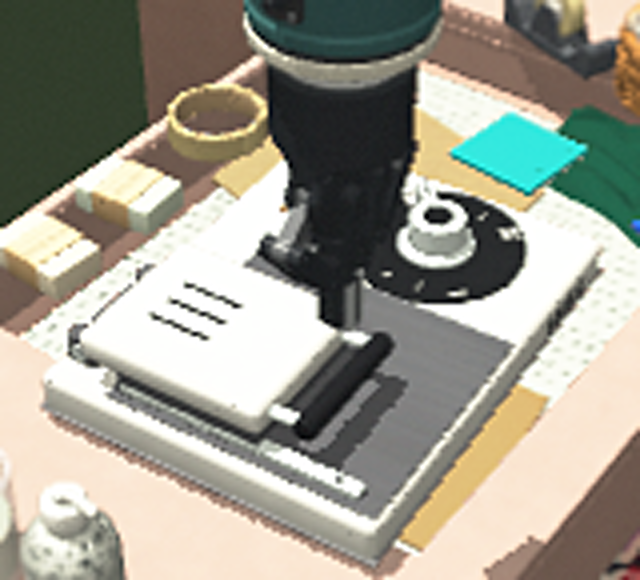

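View pics/top19.png

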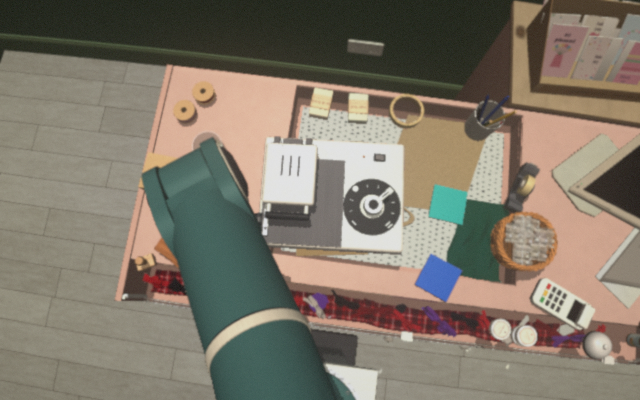

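```bash
python3 - <<'E'
from h import *
z=np.load("cams.npz");a=[z[k] for k in z.files];ct,cs=a[:4],a[4:]; p=np.load("press.npy")
for th in (0,.03,.06): 
    x,zz=bar(th); print(th,((proj(w(p,[(x,.159,zz),(x,.053,zz)]),cs)-[230,130])*4).round().tolist())
g=cv2.cvtColor(cv2.imread("pics/top19.png"),cv2.COLOR_BGR2GRAY).astype(np.float32)
t=np.radians(-45);u=np.array([np.cos(t),np.sin(t)]);n=np.array([-u[1],u[0]]);offs=np.arange(-16,16.1,.25)
for r in (30,34,38,42,46):
    P=np.array([np.r_[np.array([-.03,-.1])+u*r/1e3+n*o/1e3,.074] for o in offs]); uv=proj(w(p,P),ct).astype(np.float32)
    v=cv2.remap(g,uv[:,:1].T.copy(),uv[:,1:].T.copy(),cv2.INTER_CUBIC)[0]; b=offs[v>(v.min()+v.max())/2]
    print(r,b[0],b[-1],round(np.degrees(np.arctan((b[0]+b[-1])/2/r)),2))
a0=cv2.imread("pics/top0.png");a1=cv2.imread("pics/top19.png")
s0=cv2.imread("pics/scene0.png")[230:390,150:330];s1=cv2.imread("pics/scene19.png")[230:390,150:330]
cv2.imwrite("pics/cmp.png",np.hstack([cv2.resize(s0,None,fx=2,fy=2),cv2.resize(s1,None,fx=2,fy=2)]))
E
```

```text
0 [[302.0, 430.0], [384.0, 337.0]]
0.03 [[301.0, 423.0], [383.0, 331.0]]
0.06 [[299.0, 416.0], [382.0, 324.0]]
30 -7.25 5.75 -1.43
34 -7.25 6.0 -1.05
38 -7.5 5.75 -1.32
42 -7.75 5.5 -1.53
46 -8.25 5.75 -1.56
```

View pics/cmp.png

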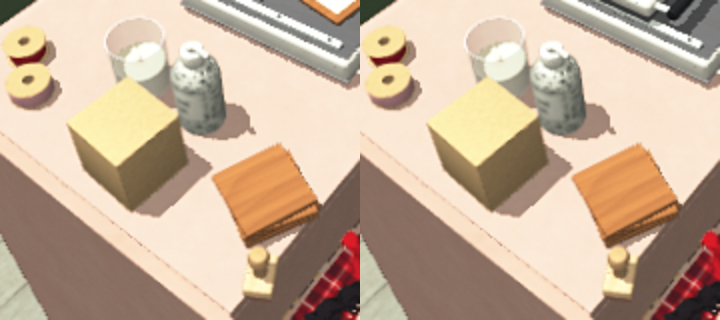

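The lid bar sits at the shut prediction ((305,430) and (385,338), against (302,430) and (384,337)). The dial is 1.4° past the mark's centre, and the bystanders look unmoved. The robot touches nothing, so I hand in.

```bash
python3 -c "
from plant import *
print(finish_job(), get_obs()['t'])"
```

```text
the job is handed in; nothing more can be done
the job is handed in; nothing more can be done
```

The press is ready and the job is handed in, at about 27 s on the robot's clock. I did the steps in the order asked: coaster, dial, lid.

- **Coaster:** I slid it to the back stop with two fingers, then to the left stop, then pushed the front edge again to square it. It stopped firm against both stops: about 9 N and then 14 N at the back, with the fingers at the same spot to 0.2 mm, and about 8 N at the left. The camera overlay before that last push agreed with the home position to about 1 mm. After it I only saw the coaster in passing views, and it is now under the lid.
- **Dial:** I pushed the wing round to the square mark. The wing-edge check puts it 1–1.5° past the mark's centre, but an earlier reading from the black line gave about 2.5°. Both are well inside the 15 mm mark, so I did not nudge it back.
- **Lid:** I pushed it down by its handle until it was firm. The top of the bar was at 89.8 mm, against 90 mm expected when shut. The camera view after release matches an opening angle of 0.
- **Other items:** The candle jar, pump bottle and pile of coasters look the same in the before and after pictures. I saw no forces above about 16 N in the readings, which I took only at the end of each move.

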